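Clear the microbiology bench after plating

TASK

Clear the bench after plating: stand each amber bottle in the rack well that fits it (the thick stock bottle in the wide well, the slim dropper bottle in the narrow one), lay the larger agar plate flat on the steel incubator tray with the smaller plate squarely on top of it, and stand the used sample jar on the floor of the grey washing-up tub. Keep everything upright and set it down gently without dropping it, and leave the spirit burner and the timer where they are.

Things in the scene. Friction and masses are not known exactly. Their poses are not given: they have to be found in the camera images.
- stock_bottle: Amber glass stock bottle, the thicker of the two amber bottles: round body 48 mm in diameter, straight from the bottom up to 62 mm, a short shoulder, then a black screw cap 38 mm in diameter from 74 mm to the top at 92 mm; about 160 g. Stands upright on the bench. Its origin is the centre of its underside, z up. 
- dropper_bottle: Amber glass dropper bottle, the slim one: round body 33 mm in diameter, straight from the bottom up to 58 mm, then a black cap 20 mm in diameter (64 to 80 mm) with a thin dark rubber bulb to the top at 98 mm; about 70 g. Stands upright on the bench. Its origin is the centre of its underside, z up. 
- large_plate: The larger closed agar plate: a flat clear round dish with tan agar inside, 60 mm in diameter, 15 mm high, about 35 g, flat on both faces; lid and base stay together. Lies flat on the bench. Its origin is the centre of its underside, z up. 
- small_plate: The smaller closed agar plate: same kind of clear dish with tan agar, 35 mm in diameter, 11 mm high, about 16 g, flat on both faces. Lies flat on the bench. Its origin is the centre of its underside, z up. 
- sample_jar: Used sample jar: squat clear glass jar with a flat aluminium screw lid and a narrow paper label, body 52 mm in diameter, lid 53 mm in diameter from 46 mm to the top at 58 mm; about 110 g. Stands upright on the bench. Its origin is the centre of its underside, z up. 
- rack: White plastic bottle rack, fixed to the bench: block 150 mm (its x) by 80 mm (its y) by 28 mm high with two round wells 22 mm deep (well floor 6 mm above the bench). The wide well, 64 mm in diameter, is centred at its x = -36 mm, y = 0; the narrow well, 48 mm in diameter, at its x = +44 mm, y = 0. Both are empty at the start. Its origin is the centre of its underside, z up. 
- tray: Shallow stainless steel incubator tray, fixed to the bench: 150 mm (its x) by 120 mm (its y) over its walls, plus a rolled lip of 6 mm all round; rim 10 mm high, walls 3 mm thick, flat floor 3 mm above the bench. Empty at the start. Its origin is the centre of its underside, z up. 
- tub: Grey plastic washing-up tub, fixed to the bench: 155 mm (its x) by 122 mm (its y) over its walls, plus an outer lip of 6 mm all round; walls 50 mm high and 4 mm thick, flat floor 4 mm above the bench. Empty at the start. Its origin is the centre of its underside, z up. 
- burner: Bystander: glass spirit burner, unlit, with a green snuffer cap; 70 mm in diameter, 72 mm high, stands loose on the bench among the things. Its origin is the centre of its underside, z up. 
- timer: Bystander: white bench timer lying flat and loose among the things, 62 by 62 mm, 18 mm high. Its origin is the centre of its underside, z up. 

How it is judged:
By the outcome, as a careful person would: the job done as asked, in the order asked, and still so for the second after the job is handed in, with the robot touching nothing.
It also fails if it takes over 120 s, if anything falls off the work surface, if the arm or the gripper's body presses on something with over 40 N, if the wrist force passes 120 N, or if a joint passes its speed limit or range.

ROBOT

A 6-joint arm with a two-finger parallel gripper is mounted at the origin on the work surface. World frame = base frame: x ahead of the robot, y to its left, z up, the work surface at z = 0. Lengths are in mm, angles in rad, forces in N, time in s.
With the tool pointing down it reaches from about 325 to 875 mm from the base axis. Payload 4.4 kg.
Tool frame: the origin (TCP) lies midway between the tips of the shut fingers; the grasp point (between the pads) lies 19 mm behind it; z points along the fingers, y is the direction in which the jaws open and shut (so a half turn about z gives the same grasp; the last joint's range is limited). The gripper opens to 85 mm and grips with 20 to 120 N. Pads are 22 mm wide; open, the fingers measure 114 mm over their backs; the gripper's body (76 mm by 85 mm) begins 54 mm behind the grasp point. The pads swing forward as they close: fully open they stand 13 mm farther back than shut.
Start: joints at [-1.329, 0.207, 1.542, -0, 1.393, -0.15], TCP at [219.553, -531.435, 231.282] pointing down, gripper open.
Joint ranges: [-2.73, 2.73], [-0.86, 2.22], [0.23, 2.46], [-1.11, 4.25], [0.08, 2.63], [-2.82, 2.82]. Speed limits (rad/s): [2.79, 2.79, 3.14, 3.14, 3.14, 3.14].

INTERFACE

Orientations are given as a rotation vector (axis times angle).
In Python, from bench import ctrl, cams, order gives the robot as it stands. The module is installed in compiled form; this text tells all that it offers.
- The arm moves only by the tool move_arm, never from a script. Its argument "moves" is a list of rows, each a list of 7 numbers: the shift along the tool's x, y, z scaled (see below), then the turn, a rotation vector about the tool's x, y, z scaled (see below), then the opening, from -1 (shut) to 1 (fully open). In form: [[dx, dy, dz, ax, ay, az, grip], ...]. A call has exactly 5 rows; each row shifts and turns the commanded pose from where the row before left it, along the tool's axes as they then stand; what a row does not reach is not made up. The controller multiplies each number of a shift by 40 mm and each number of a turn by 6 degrees. A row lasts 1/12 s, in which the tool goes at most 41.7 mm and 7.16 degrees, less where a joint would pass 70% of its speed; a pose out of reach is approached as far as the arm can. A call with a number of a shift or a turn outside -1 to 1 is refused whole. A call with a gripper value outside its range is refused whole. The fingers move at their own pace and stop on an object; the grip force is fixed at half the most. Time passes only in rows, so rows that do not move let the fingers close, or fill a call up. It gives the time, the measured TCP pose, the force and the opening at its end, in the units of the state.
- ctrl.sense(): the state, without advancing time (a new reading comes with each control period).
- cams.read_camera(name): name is "side" or "top" or "wrist"; returns (picture, depth): 480x640x3 uint8, blue, green, red; 480x640 float32, mm along the optical axis (not along the pixel's ray), 0 where there is no reading.
- cams.calibration(name): a dict with "camera_matrix" (3x3 intrinsics, pixels), "R" (3x3) and "t" (3): a world point X has camera coordinates R X + t; the wrist camera has in their place "hand_eye" (4x4, takes a point from camera to tool coordinates, whose origin is the TCP and whose axes are the flange's). Camera axes: x right, y down, z forward; pixel columns grow to the right and rows downward; lengths in mm; the calibration is good to about 2 mm. A picture is of the moment at which its call begins: read the wrist's pose just before it. calibration takes no time and is no camera call.
- order.close_job(): hands the job in, once; it reports no verdict.
The state is a dict: "time_s": time; "joint_pos": joint angles; "joint_velocities": joint speeds; "effort": joint torques, N m; "ee_pos": TCP position; "orientation": TCP orientation; "wrist_force": force on the tool from outside, world axes, zero at the start; "wrist_torque": the same for the moment, N m; "width": finger opening in mm.
Only numpy, scipy, OpenCV 4.12 (cv2) and the standard library are available. Lean on these libraries where they do the work, as an engineer would, in place of code of your own. Each camera call takes 0.05 s, during which the arm holds its last target. There are 200 camera calls.

## Working session

There is one attempt and no reset: what is moved stays moved. The work goes in short steps, Python scripts to look and compute and a tool call to move; the robot and the scene stay as the last step left them, time stands still between calls to the robot, and variables do not carry over. Pictures are saved under pics/ and viewed, about 12 in all and at most 16, crops included, and the job is handed in when it is done.

Besides the shell and the picture viewer there is one more tool, called after "Request:" as a command line: name --pt "numbers of a row" for each row, then --argument value for the rest. move_arm: Moves the arm, as the interface text tells. Shifts and turns lie within -1 to 1; 1 stands for 40 mm of shift or 6 degrees of turn. Its arguments: {"type":"object","properties":{"moves":{"type":"array","items":{"type":"array","items":{"type":"number"}}}},"required":["moves"]}

```bash
mkdir -p pics; python3 - <<'E'
from bench import ctrl,cams,order
import cv2,numpy as np
s=ctrl.sense(); print({k:np.round(v,3).tolist() for k,v in s.items()})
for n in("top","side"):
    p,d=cams.read_camera(n); cv2.imwrite(f"pics/{n}0.png",p); np.save(f"{n}0.npy",d)
for n in("top","side","wrist"):
    print(n,{k:np.round(v,3).tolist() for k,v in cams.calibration(n).items()})
E
```

```text
{'time_s': 0.0, 'joint_pos': [-1.329, 0.207, 1.543, -0.0, 1.394, -0.15], 'joint_velocities': [0.001, 0.003, -0.002, 0.001, 0.0, -0.002], 'effort': [0.001, -38.303, -29.159, -0.0, 0.01, -0.0], 'ee_pos': [219.379, -530.653, 230.084], 'orientation': [-3.079, -0.611, 0.0], 'wrist_force': [0.257, -0.179, 0.735], 'wrist_torque': [-0.042, -0.077, 0.017], 'width': 85.623}
top {'camera_matrix': [[613.336, 0.0, 321.647], [0.0, 613.336, 251.443], [0.0, 0.0, 1.0]], 'R': [[-0.028, -0.999, -0.014], [-0.987, 0.03, -0.159], [0.16, 0.01, -0.987]], 't': [16.938, 505.828, 1052.906]}
side {'camera_matrix': [[541.463, 0.0, 316.658], [0.0, 541.463, 238.339], [0.0, 0.0, 1.0]], 'R': [[-0.989, -0.145, -0.003], [-0.096, 0.673, -0.733], [0.108, -0.725, -0.68]], 't': [522.117, 74.425, 1089.205]}
wrist {'camera_matrix': [[360.42, 0.0, 325.998], [0.0, 360.42, 231.323], [0.0, 0.0, 1.0]], 'hand_eye': [[-0.0, -0.959, -0.283, 71.341], [1.0, -0.001, 0.001, 0.513], [-0.001, -0.283, 0.959, -142.53], [0.0, 0.0, 0.0, 1.0]]}
```

View pics/top0.png

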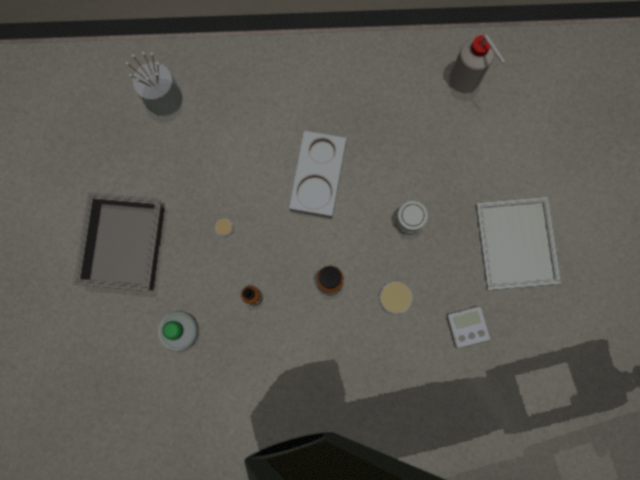

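View pics/side0.png

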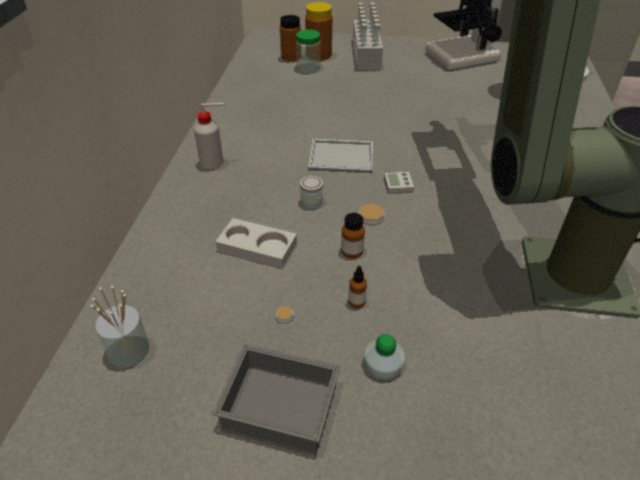

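Top view: stock bottle (330,280), dropper (251,295), large plate (396,297), small plate (224,227), jar (411,217), rack (318,174), tray (518,243), tub (122,243), burner (178,331), timer (468,327). The side view shows the same things.

```bash
cat > h.py <<'E'
import numpy as np,cv2
from scipy.spatial.transform import Rotation as Ro
from bench import ctrl,cams,order
def cam(n,s=None):
    c=cams.calibration(n); K=np.array(c["camera_matrix"])
    if n!="wrist": return K,np.array(c["R"]),np.array(c["t"])
    T=np.eye(4);T[:3,:3]=Ro.from_rotvec(s["orientation"]).as_matrix();T[:3,3]=s["ee_pos"]
    T=np.linalg.inv(T@np.array(c["hand_eye"])); return K,T[:3,:3],T[:3,3]
def ray(C,uv):
    K,R,t=C; return -R.T@t, R.T@np.linalg.solve(K,[*uv,1.])
def onz(C,uv,z):
    o,d=ray(C,uv); return o+d*(z-o[2])/d[2]
def tri(Ca,a,Cb,b):
    (o1,d1),(o2,d2)=ray(Ca,a),ray(Cb,b); s=np.linalg.lstsq(np.c_[d1,-d2],o2-o1,rcond=None)[0]
    p,q=o1+s[0]*d1,o2+s[1]*d2; return (p+q)/2,np.linalg.norm(p-q)
def dep(C,uv,D):
    u,v=map(int,uv); z=np.median(D[v-1:v+2,u-1:u+2]); o,d=ray(C,uv); return o+d*z
def px(C,X):
    K,R,t=C; p=K@(R@np.array(X,float)+t); return p[:2]/p[2]
E
python3 - <<'E'
from h import *
T,S=cam("top"),cam("side"); D=np.load("top0.npy")
for n,a,b,z in [("stock",(330,276),(353.5,219),92),("dropper",(249.5,293),(359,269),98),("large",(396.5,297),(371,213),15),
 ("small",(223.5,227),(284.5,313),11),("jar",(411.5,214),(312,183),58),("burner",(172,329),(387,343),72),("timer",(468,327),(399,181),18),
 ("rackwide",(314.5,191),(272,241),28),("racknarrow",(321.5,151),(237.5,232),28),
 ("rk1",(305,132),(233,221),28),("rk2",(346,136),(218,240),28),("rk3",(333,215),(281,264),28),("rk4",(290,209),(296,237),28),
 ("tray1",(477,202),(374,150),10),("tray2",(548,197),(373,141),10),("tray3",(560,284),(309,141),10),("tray4",(486,289),(308,166),10),
 ("tub1",(90,195),(218,410),50),("tub2",(164,202),(247,350),50),("tub3",(156,293),(339,368),50),("tub4",(76,287),(317,449),50)]:
    p,e=tri(T,a,S,b); print(n,"tri",p.round(),e.round(1),"onz",onz(T,a,z)[:2].round(),onz(S,b,z)[:2].round(),"dep",dep(T,a,D).round())
E
```

```text
stock tri [455. -11.  85.] 2.1 onz [455. -11.] [454.  -3.] dep [455. -11.  95.]
dropper tri [431. 126.  84.] 0.4 onz [430. 124.] [431. 139.] dep [430. 124.  97.]
large tri [ 423. -131.    4.] 1.7 onz [ 423. -130.] [ 422. -118.] dep [ 423. -130.   17.]
small tri [562. 183.   6.] 1.6 onz [562. 182.] [561. 188.] dep [562. 182.  11.]
jar tri [ 564. -159.   53.] 5.0 onz [ 565. -159.] [ 560. -153.] dep [ 565. -159.   59.]
burner tri [373. 264.  59.] 4.7 onz [375. 260.] [372. 274.] dep [375. 260.  73.]
timer tri [ 365. -256.    7.] 2.2 onz [ 366. -254.] [ 364. -242.] dep [ 366. -254.   18.]
rackwide tri [621.  12.  24.] 1.8 onz [621.  12.] [619.  17.] dep [626.  13.   7.]
racknarrow tri [698.  -3.  26.] 0.3 onz [697.  -3.] [697.  -0.] dep [704.  -3.   7.]
rk1 tri [703.  25.  84.] 19.5 onz [734.  27.] [715. -33.] dep [734.  27.  29.]
rk2 tri [759. -52. -53.] 11.1 onz [724. -49.] [731.  30.] dep [734. -50.  -0.]
rk3 tri [606. -21. -79.] 13.8 onz [575. -20.] [588.  80.] dep [580. -21.   2.]
rk4 tri [568.  54.  83.] 15.2 onz [588.  58.] [572.  -2.] dep [590.  58.  21.]
tray1 tri [ 496. -243.  124.] 140.7 onz [ 595. -288.] [ 433. -378.] dep [ 597. -290.    2.]
tray2 tri [ 509. -378.   66.] 153.0 onz [ 600. -419.] [ 438. -420.] dep [ 602. -422.    3.]
tray3 tri [ 524. -422.   -3.] 170.1 onz [ 438. -427.] [ 606. -396.] dep [ 439. -429.    3.]
tray4 tri [ 511. -284.   12.] 157.3 onz [ 433. -293.] [ 591. -283.] dep [ 434. -295.    1.]
tub1 tri [619. 417.  49.] 3.1 onz [620. 417.] [617. 418.] dep [621. 417.  49.]
tub2 tri [607. 289.  27.] 3.2 onz [603. 283.] [600. 305.] dep [616. 296.   1.]
tub3 tri [444. 302.  25.] 3.9 onz [440. 295.] [445. 318.] dep [445. 309.   1.]
tub4 tri [460. 446.  27.] 4.9 onz [454. 436.] [460. 457.] dep [460. 457.  -1.]
```

Request:
move_arm --pt "0 0 0 0 0 0.75 1" --pt "0 0 0 0 0 0.75 1" --pt "0 0 0 0 0 0.75 1" --pt "0 0 0 0 0 0.74 1" --pt "0 0 0 0 0 0.74 1"

```text
time_s: 0.52
ee_pos: [219.5, -531.0, 230.6]
orientation: [-3.14, 0.004, 0.001]
wrist_force: [0.4, 0.5, 0.6]
width: 85.3
```

Request:
move_arm --pt "0.4 -0.86 0 0 0 0 1" --pt "0.4 -0.86 0 0 0 0 1" --pt "0.4 -0.86 0 0 0 0 1" --pt "0.4 -0.86 0 0 0 0 1" --pt "0.4 -0.86 0 0 0 0 1"

```text
time_s: 0.93
ee_pos: [299.5, -357.4, 230.7]
orientation: [-3.141, -0.001, 0.001]
wrist_force: [1.3, 0.6, 0.0]
width: 85.4
```

Request:
move_arm --pt "0.4 -0.86 0 0 0 0 1" --pt "0.4 -0.86 0 0 0 0 1" --pt "0.4 -0.86 0 0 0 0 1" --pt "0.4 -0.86 0 0 0 0 1" --pt "0.4 -0.86 0 0 0 0 1"

```text
time_s: 1.35
ee_pos: [379.2, -185.3, 231.0]
orientation: [-3.141, -0.001, 0.0]
wrist_force: [0.6, -0.4, 0.3]
width: 85.3
```

Request:
move_arm --pt "0.4 -0.86 0 0 0 0 1" --pt "0.4 -0.86 0 0 0 0 1" --pt "0.4 -0.86 0 0 0 0 1" --pt "0.4 -0.86 0 0 0 0 1" --pt "0.3 -0.86 0 0 0 0 1"

```text
time_s: 1.77
ee_pos: [455.4, -13.2, 231.1]
orientation: [-3.142, -0.002, -0.0]
wrist_force: [0.3, -0.3, -1.4]
width: 85.1
```

```bash
cat >> h.py <<'E'
def look(name=None):
    s=ctrl.sense(); p,D=cams.read_camera("wrist"); C=cam("wrist",s)
    if name: cv2.imwrite(f"pics/{name}.png",p)
    K,R,t=C; v,u=np.mgrid[:480,:640]; r=np.stack([(u-K[0,2])/K[0,0],(v-K[1,2])/K[1,1],np.ones(u.shape)],-1)*D[...,None]
    P=(r-t)@R; P[D<=0]=np.nan
    return p,P,C,s
def topdisc(P,xy,zlo,zhi,r):
    "circle around the points in a height band near xy: centre, radius, median z"
    q=P[(P[...,2]>zlo)&(P[...,2]<zhi)&(np.hypot(P[...,0]-xy[0],P[...,1]-xy[1])<r)].astype(np.float32)
    if len(q)<20: return None
    c,R=cv2.minEnclosingCircle(q[:,:2].copy()); lo,hi=np.percentile(q[:,:2],[1,99],axis=0)
    return np.round(c,1),round(R,1),"box",((lo+hi)/2).round(1),(hi-lo).round(1),"z",np.median(q[:,2]).round(1),len(q)
E
python3 - <<'E'
from h import *
p,P,C,s=look("w1"); 
print("stock",topdisc(P,(455,-11),80,110,35))
print("dropper",topdisc(P,(430,125),60,110,30)); print("large",topdisc(P,(423,-130),10,25,45)); print("jar",topdisc(P,(565,-159),50,70,40))
print("rackblock",topdisc(P,(645,5),20,35,110))
E
```

```text
stock (array([453.9,  -9.2]), 18.9, 'box', array([454.4,  -9. ]), array([35.5, 34.7]), 'z', np.float32(91.8), 1710)
dropper (array([431.6, 129.7]), 15.1, 'box', array([431.7, 129.1]), array([25.3, 24.2]), 'z', np.float32(77.6), 950)
large (array([ 421.7, -126.5]), 28.8, 'box', array([ 422.5, -126. ]), array([53.1, 53. ]), 'z', np.float32(15.6), 2308)
jar (array([ 562.8, -158.6]), 26.7, 'box', array([ 562.3, -157.9]), array([49.1, 49.6]), 'z', np.float32(58.3), 3675)
rackblock (array([608.8,  16.2]), 48.5, 'box', array([601.4,  16.7]), array([52.9, 84.9]), 'z', np.float32(27.8), 2670)
```

View pics/w1.png

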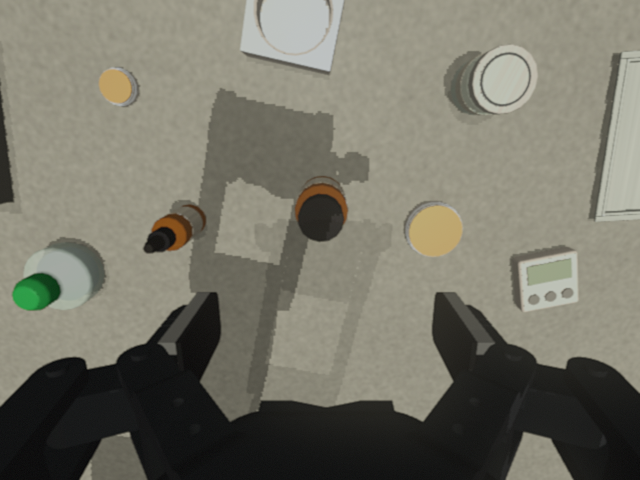

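The wrist view shows the stock bottle at (322,210), the dropper at (165,235), the large plate at (434,229), the jar at (503,79) and the small plate at (117,87). Sizes and heights match the text.

Request:
move_arm --pt "-0.035 -0.1 0.8 0 0 0 1" --pt "0 0 0.8 0 0 0 1" --pt "0 0 0.8 0 0 0 1" --pt "0 0 0.8 0 0 0 1" --pt "0 0 0.8 0 0 0 1"

```text
time_s: 2.23
ee_pos: [453.1, -11.1, 69.8]
orientation: [3.142, 0.003, 0.0]
wrist_force: [0.3, 0.5, -0.6]
width: 85.5
```

Request:
move_arm --pt "0 0 0.5 0 0 0 1" --pt "0 0 0.3 0 0 0 1" --pt "0 0 0.2 0 0 0 1" --pt "0 0 0 0 0 0 0.5" --pt "0 0 0 0 0 0 0.3"

```text
time_s: 2.65
ee_pos: [453.5, -11.3, 31.3]
orientation: [-3.141, -0.002, 0.001]
wrist_force: [0.3, -0.1, 0.3]
width: 64.2
```

Request:
move_arm --pt "0 0 0 0 0 0 0" --pt "0 0 0 0 0 0 -1" --pt "0 0 0 0 0 0 -1" --pt "0 0 0 0 0 0 -1" --pt "0 0 0 0 0 0 -1"

```text
time_s: 3.07
ee_pos: [455.2, -11.5, 32.8]
orientation: [3.141, 0.002, 0.006]
wrist_force: [0.2, 1.0, 6.1]
width: 46.4
```

Request:
move_arm --pt "0 0 0 0 0 0 -1" --pt "0 0 0 0 0 0 -1" --pt "0 0 0 0 0 0 -1" --pt "0 0 0 0 0 0 -1" --pt "0 0 0 0 0 0 -1"

```text
time_s: 3.48
ee_pos: [455.2, -11.4, 32.8]
orientation: [3.141, 0.002, 0.005]
wrist_force: [0.4, 0.6, 6.5]
width: 46.2
```

Request:
move_arm --pt "0 0 -0.3 0 0 0 -1" --pt "0 0 -0.7 0 0 0 -1" --pt "0 0 -0.9 0 0 0 -1" --pt "0 0 -0.9 0 0 0 -1" --pt "0 0 -0.9 0 0 0 -1"

```text
time_s: 3.9
ee_pos: [452.2, -10.9, 180.0]
orientation: [-3.141, -0.002, 0.004]
wrist_force: [1.1, 0.4, -1.5]
width: 46.3
```

Request:
move_arm --pt "0.4 -0.1 -0.5 0 0 0 -1" --pt "0.5 -0.1 -0.3 0 0 0 -1" --pt "0.5 -0.1 0 0 0 0 -1" --pt "0.4 -0.1 0 0 0 0 -1" --pt "0.2 -0.1 0 0 0 0 -1"

```text
time_s: 4.32
ee_pos: [534.7, 9.0, 211.3]
orientation: [3.141, 0.002, 0.001]
wrist_force: [0.1, 0.1, -2.0]
width: 46.3
```

```bash
python3 - <<'E'
from h import *
p,P,C,s=look("w2"); print(s["ee_pos"],s["width"],s["wrist_force"])
print("rackblock",topdisc(P,(650,3),22,34,100))
m=((P[...,2]>22)&(P[...,2]<34)&(np.hypot(P[...,0]-650,P[...,1]-3)<110))
q=P[m][:,:2].astype(np.float32); print(cv2.minAreaRect(q))
for w in((621,12),(697,-3)):
    k=(P[...,2]<13)&(P[...,2]>2)&(np.hypot(P[...,0]-w[0],P[...,1]-w[1])<36)&cv2.morphologyEx(m.astype(np.uint8),cv2.MORPH_CLOSE,np.ones((91,91))).astype(bool)
    f=P[k].astype(np.float32); print(w,cv2.minEnclosingCircle(f[:,:2].copy()),np.median(f,0),len(f))
E
```

```text
[534.69607754   9.02945857 211.26701302] 46.32565499904702 [ 0.06092884  0.13163597 -2.01030434]
rackblock (array([645.7,   8.7]), 76.6, 'box', array([639.5,   8.6]), array([122.2,  95.8]), 'z', np.float32(27.9), 8782)
((645.6256103515625, 8.93637466430664), (80.29147338867188, 131.55557250976562), 78.07339477539062)
(621, 12) ((619.4946899414062, 14.532668113708496), 32.083099365234375) [620.5718     14.533239    6.0307827] 4152
(697, -3) ((698.2254028320312, -2.128926992416382), 23.95859146118164) [695.70654    -2.8396301   6.0773716] 1890
```

View pics/w2.png

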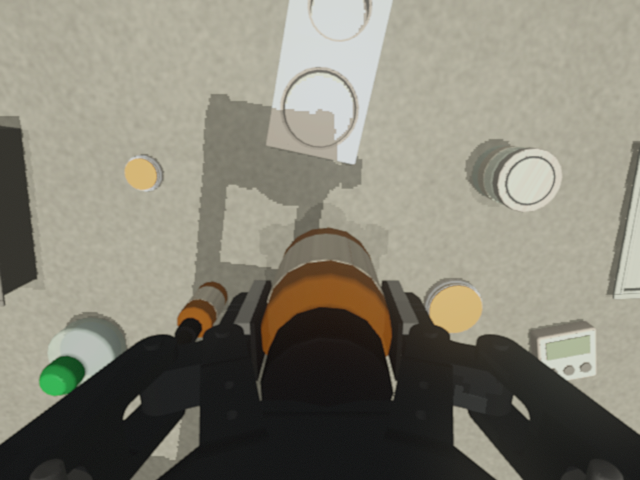

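Rack block in view at (330,80), wide well at (320,107), and the bottle is held straight. Wide well (619.5,14.5), radius 32; narrow well (698,-2), radius 24.

Request:
move_arm --pt "0.5 -0.035 0 0 0 0 -1" --pt "0.6 -0.035 0 0 0 0 -1" --pt "0.6 -0.035 0 0 0 0 -1" --pt "0.35 -0.03 0 0 0 0 -1" --pt "0.1 0 0 0 0 0 -1"

```text
time_s: 4.78
ee_pos: [620.1, 14.5, 210.1]
orientation: [-3.142, -0.002, 0.002]
wrist_force: [0.0, -0.3, -1.7]
width: 46.3
```

Request:
move_arm --pt "0 0 0.5 0 0 0 -1" --pt "0 0 0.8 0 0 0 -1" --pt "0 0 0.8 0 0 0 -1" --pt "0 0 0.6 0 0 0 -1" --pt "0 0 0 0 0 0 -1"

```text
time_s: 5.2
ee_pos: [612.2, 15.0, 95.8]
orientation: [-3.14, -0.002, 0.025]
wrist_force: [-2.6, 1.2, -3.5]
width: 46.3
```

Request:
move_arm --pt "0 0 0 0 0 0 -1" --pt "0 0 0 0 0 0 -1" --pt "0 0 0 0 0 0 -1" --pt "0 0 0 0 0 0 -1" --pt "0 0 0 0 0 0 -1"

```text
time_s: 5.62
ee_pos: [620.8, 14.3, 105.4]
orientation: [3.141, 0.002, 0.006]
wrist_force: [0.1, 0.1, -1.5]
width: 46.5
```

Request:
move_arm --pt "0 0 0.2 0 0 0 -1" --pt "0 0 0.35 0 0 0 -1" --pt "0 0 0.35 0 0 0 -1" --pt "0 0 0.25 0 0 0 -1" --pt "0 0 0.15 0 0 0 -1"

```text
time_s: 6.03
ee_pos: [617.8, 14.6, 48.7]
orientation: [-3.141, -0.002, 0.006]
wrist_force: [-0.0, -0.1, -2.8]
width: 46.3
```

Request:
move_arm --pt "0 0 0.1 0 0 0 -1" --pt "0 0 0.08 0 0 0 -1" --pt "0 0 0.05 0 0 0 -1" --pt "0 0 0 0 0 0 -1" --pt "0 0 0 0 0 0 -1"

```text
time_s: 6.45
ee_pos: [619.9, 14.4, 42.5]
orientation: [3.142, 0.002, 0.001]
wrist_force: [-0.7, 0.3, -1.5]
width: 46.2
```

Request:
move_arm --pt "0 0 0.03 0 0 0 -1" --pt "0 0 0.03 0 0 0 -1" --pt "0 0 0.02 0 0 0 -1" --pt "0 0 0 0 0 0 -1" --pt "0 0 0 0 0 0 -1"

```text
time_s: 6.87
ee_pos: [619.5, 14.5, 39.0]
orientation: [-3.142, -0.002, -0.0]
wrist_force: [-0.8, 0.7, -2.3]
width: 46.5
```

Request:
move_arm --pt "0 0 0.02 0 0 0 -1" --pt "0 0 0.01 0 0 0 -1" --pt "0 0 0 0 0 0 -1" --pt "0 0 0 0 0 0 -1" --pt "0 0 0 0 0 0 -1"

```text
time_s: 7.28
ee_pos: [619.6, 14.4, 38.9]
orientation: [3.141, 0.002, 0.0]
wrist_force: [-4.2, 0.8, 5.3]
width: 46.5
```

Request:
move_arm --pt "0 0 0 0 0 0 0.15" --pt "0 0 0 0 0 0 0.2" --pt "0 0 0 0 0 0 0.3" --pt "0 0 0 0 0 0 0.4" --pt "0 0 0 0 0 0 0.5"

```text
time_s: 7.7
ee_pos: [619.5, 14.4, 37.6]
orientation: [-3.142, -0.002, -0.0]
wrist_force: [0.3, 0.3, 1.0]
width: 64.0
```

Request:
move_arm --pt "0 0 0 0 0 0 0.6" --pt "0 0 -0.1 0 0 0 0.6" --pt "0 0 -0.4 0 0 0 0.6" --pt "0 0 -0.8 0 0 0 0.6" --pt "0 0 -0.9 0 0 0 1"

```text
time_s: 8.12
ee_pos: [617.2, 14.7, 124.1]
orientation: [-3.141, -0.002, 0.01]
wrist_force: [0.8, -0.3, 0.8]
width: 78.4
```

Request:
move_arm --pt "0 0 -0.9 0 0 0 1" --pt "0 0 -0.9 0 0 0 1" --pt "0 0 -0.5 0 0 0 1" --pt "-0.6 -0.35 -0.2 0 0 0 1" --pt "-0.8 -0.5 0 0 0 0 1"

```text
time_s: 8.53
ee_pos: [567.0, 47.0, 230.2]
orientation: [3.14, -0.002, 0.015]
wrist_force: [-0.6, 0.4, 0.2]
width: 85.6
```

Request:
move_arm --pt "-0.8 -0.5 0 0 0 0 1" --pt "-0.8 -0.5 0 0 0 0 1" --pt "-0.8 -0.5 0 0 0 0 1" --pt "-0.6 -0.3 0 0 0 0 1" --pt "-0.3 -0.2 0 0 0 0 1"

```text
time_s: 8.95
ee_pos: [428.3, 129.4, 225.7]
orientation: [-3.141, -0.005, 0.002]
wrist_force: [0.5, -0.2, -0.0]
width: 85.3
```

```bash
python3 - <<'E'
from h import *
p,P,C,s=look("w3"); print(s["ee_pos"],s["width"],s["wrist_force"])
print("stock",topdisc(P,(620,14),85,115,35)); 
for z in((50,59),(60,66),(72,84),(84,110)): print("dropper",z,topdisc(P,(432,128),*z,30))
print("small",topdisc(P,(562,185),7,18,30)); print("large",topdisc(P,(422,-126),10,25,45))
E
```

```text
[428.3365288  129.42006027 225.65444327] 85.28302458435559 [ 0.53144874 -0.21408533 -0.01875257]
stock None
dropper (50, 59) (array([431.2, 130.7]), 16.4, 'box', array([431.2, 130.5]), array([32.3, 31.3]), 'z', np.float32(57.5), 151)
dropper (60, 66) (array([431.1, 130.7]), 15.2, 'box', array([432.5, 131.1]), array([24.3, 28. ]), 'z', np.float32(62.1), 337)
dropper (72, 84) (array([431.1, 130.7]), 9.9, 'box', array([431.3, 130.6]), array([18.8, 18.9]), 'z', np.float32(79.9), 275)
dropper (84, 110) (array([431.8, 131. ]), 6.0, 'box', array([432.2, 130.6]), array([ 9.3, 10.4]), 'z', np.float32(96.2), 194)
small (array([561.6, 183.8]), 16.7, 'box', array([561.5, 183.9]), array([30.2, 30.3]), 'z', np.float32(11.4), 1107)
large (array([ 422.3, -125.8]), 29.2, 'box', array([ 422.5, -125.4]), array([53.2, 53.8]), 'z', np.float32(15.7), 2624)
```

Request:
move_arm --pt "-0.035 -0.055 0.5 0 0 0 1" --pt "0 0 0.8 0 0 0 1" --pt "0 0 0.8 0 0 0 1" --pt "0 0 0.7 0 0 0 1" --pt "0 0 0.6 0 0 0 1"

```text
time_s: 9.42
ee_pos: [430.4, 130.0, 88.1]
orientation: [3.141, 0.001, 0.0]
wrist_force: [-0.6, -0.5, -0.3]
width: 85.4
```

Request:
move_arm --pt "0 0 0.6 0 0 0 0.9" --pt "0 0 0.4 0 0 0 0.7" --pt "0 0 0.25 0 0 0 0.5" --pt "0 0 0.15 0 0 0 0.3" --pt "0 0 0 0 0 0 0.1"

```text
time_s: 9.83
ee_pos: [430.0, 130.1, 32.9]
orientation: [3.141, 0.001, -0.002]
wrist_force: [-0.9, -0.2, 0.4]
width: 47.1
```

Request:
move_arm --pt "0 0 0 0 0 0 -0.1" --pt "0 0 0 0 0 0 -0.2" --pt "0 0 0 0 0 0 -0.4" --pt "0 0 0 0 0 0 -1" --pt "0 0 0 0 0 0 -1"

```text
time_s: 10.25
ee_pos: [431.5, 130.6, 35.2]
orientation: [-3.141, -0.002, -0.005]
wrist_force: [-1.7, 0.0, 6.4]
width: 30.9
```

Request:
move_arm --pt "0 0 0 0 0 0 -1" --pt "0 0 0 0 0 0 -1" --pt "0 0 0 0 0 0 -1" --pt "0 0 0 0 0 0 -1" --pt "0 0 0 0 0 0 -1"

```text
time_s: 10.67
ee_pos: [431.5, 130.6, 35.1]
orientation: [-3.141, -0.002, -0.005]
wrist_force: [-0.8, 0.5, 6.0]
width: 30.7
```

Request:
move_arm --pt "0 0 -0.3 0 0 0 -1" --pt "0 0 -0.7 0 0 0 -1" --pt "0 0 -0.9 0 0 0 -1" --pt "0 0 -0.9 0 0 0 -1" --pt "0 0 -0.9 0 0 0 -1"

```text
time_s: 11.08
ee_pos: [429.1, 130.3, 182.9]
orientation: [3.141, 0.002, -0.001]
wrist_force: [1.4, -0.2, -0.7]
width: 31.3
```

Request:
move_arm --pt "0.6 0.3 -0.5 0 0 0 -1" --pt "0.8 0.4 -0.3 0 0 0 -1" --pt "0.8 0.4 0 0 0 0 -1" --pt "0.8 0.4 0 0 0 0 -1" --pt "0.6 0.3 0 0 0 0 -1"

```text
time_s: 11.5
ee_pos: [576.3, 57.1, 214.3]
orientation: [3.141, 0.001, 0.004]
wrist_force: [0.7, -0.0, -0.7]
width: 31.1
```

Request:
move_arm --pt "0.4 0.2 0 0 0 0 -1" --pt "0.2 0.1 0 0 0 0 -1" --pt "0 0 0 0 0 0 -1" --pt "0 0 0 0 0 0 -1" --pt "0 0 0 0 0 0 -1"

```text
time_s: 11.92
ee_pos: [596.7, 47.4, 213.3]
orientation: [-3.141, -0.003, 0.003]
wrist_force: [-0.8, 0.4, -0.1]
width: 31.0
```

```bash
python3 - <<'E'
from h import *
p,P,C,s=look("w4"); print(s["ee_pos"],s["width"],s["wrist_force"])
m=((P[...,2]>22)&(P[...,2]<34)&(np.hypot(P[...,0]-650,P[...,1]-3)<110)).astype(np.uint8)
M=cv2.morphologyEx(m,cv2.MORPH_CLOSE,np.ones((91,91))).astype(bool); w=(698,-2)
k=(P[...,2]<13)&(P[...,2]>2)&(np.hypot(P[...,0]-w[0],P[...,1]-w[1])<30)&M
f=P[k].astype(np.float32); print(cv2.minEnclosingCircle(f[:,:2].copy()),len(f))
print("stock",topdisc(P,(620,14),85,115,35)); 
E
```

```text
[596.71814131  47.39568571 213.33696414] 31.00921315761699 [-0.82191869  0.39843005 -0.12672267]
((697.8955688476562, -2.3617804050445557), 24.04681968688965) 2353
stock (array([618.4,  14.1]), 19.1, 'box', array([619.2,  14.4]), array([35.3, 35.3]), 'z', np.float32(97.8), 2144)
```

View pics/w4.png

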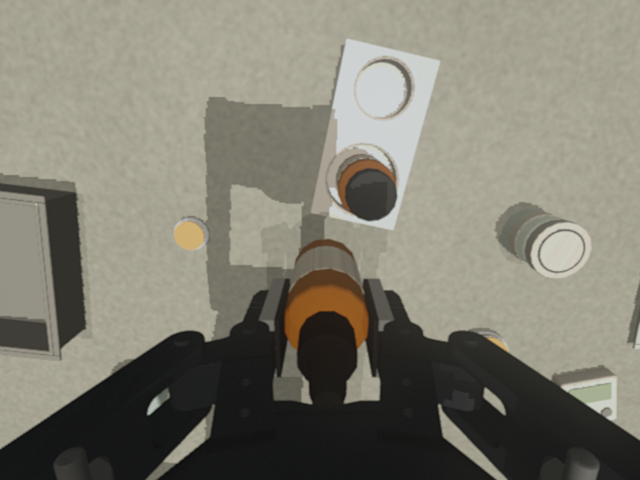

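Stock bottle stands in the wide well at (367,190) in the picture, cap top at z 97.8 = 92+6. The narrow well at (384,88) is empty.

Request:
move_arm --pt "0.5 0.245 0 0 0 0 -1" --pt "0.7 0.35 0 0 0 0 -1" --pt "0.7 0.35 0 0 0 0 -1" --pt "0.45 0.2 0 0 0 0 -1" --pt "0.18 0.1 0 0 0 0 -1"

```text
time_s: 12.38
ee_pos: [700.6, -3.6, 213.7]
orientation: [3.141, 0.002, 0.002]
wrist_force: [-0.6, -0.2, -0.6]
width: 31.1
```

Request:
move_arm --pt "0 0 0.3 0 0 0 -1" --pt "0 0 0.6 0 0 0 -1" --pt "0 0 0.7 0 0 0 -1" --pt "0 0 0.5 0 0 0 -1" --pt "0 0 0.3 0 0 0 -1"

```text
time_s: 12.8
ee_pos: [695.1, -1.4, 113.2]
orientation: [-3.14, -0.004, 0.012]
wrist_force: [-0.4, 0.9, -1.0]
width: 30.9
```

Request:
move_arm --pt "0 0 0.1 0 0 0 -1" --pt "0 0 0 0 0 0 -1" --pt "0 0 0 0 0 0 -1" --pt "0 0 0 0 0 0 -1" --pt "0 0 0 0 0 0 -1"

```text
time_s: 13.22
ee_pos: [700.7, -3.1, 116.0]
orientation: [3.141, 0.002, 0.006]
wrist_force: [-0.2, -0.2, -0.5]
width: 30.9
```

Request:
move_arm --pt "-0.06 -0.02 0.25 0 0 0 -1" --pt "0 0 0.4 0 0 0 -1" --pt "0 0 0.45 0 0 0 -1" --pt "0 0 0.35 0 0 0 -1" --pt "0 0 0.2 0 0 0 -1"

```text
time_s: 13.63
ee_pos: [695.2, -2.1, 44.9]
orientation: [-3.141, -0.002, 0.006]
wrist_force: [-0.7, -0.0, -0.6]
width: 31.3
```

Request:
move_arm --pt "0 0 0.08 0 0 0 -1" --pt "0 0 0 0 0 0 -1" --pt "0 0 0 0 0 0 -1" --pt "0 0 0 0 0 0 -1" --pt "0 0 0 0 0 0 -1"

```text
time_s: 14.05
ee_pos: [698.0, -2.4, 45.9]
orientation: [3.141, 0.002, 0.004]
wrist_force: [-0.1, -0.9, -1.0]
width: 30.8
```

Request:
move_arm --pt "0 0 0.03 0 0 0 -1" --pt "0 0 0.02 0 0 0 -1" --pt "0 0 0 0 0 0 -1" --pt "0 0 0 0 0 0 -1" --pt "0 0 0 0 0 0 -1"

```text
time_s: 14.47
ee_pos: [696.9, -2.3, 42.5]
orientation: [-3.142, -0.002, 0.0]
wrist_force: [0.1, -0.6, -0.6]
width: 31.2
```

Request:
move_arm --pt "0 0 0.02 0 0 0 -1" --pt "0 0 0.01 0 0 0 -1" --pt "0 0 0.01 0 0 0 -1" --pt "0 0 0 0 0 0 -1" --pt "0 0 0 0 0 0 -1"

```text
time_s: 14.88
ee_pos: [697.1, -2.2, 41.3]
orientation: [3.142, 0.002, 0.0]
wrist_force: [-0.7, 0.4, 1.9]
width: 31.3
```

Request:
move_arm --pt "0 0 0.01 0 0 0 -1" --pt "0 0 0.01 0 0 0 -1" --pt "0 0 0 0 0 0 -1" --pt "0 0 0 0 0 0 -1" --pt "0 0 0 0 0 0 -1"

```text
time_s: 15.3
ee_pos: [697.2, -2.3, 41.2]
orientation: [3.142, 0.002, 0.001]
wrist_force: [-2.6, 0.9, 5.1]
width: 31.0
```

Request:
move_arm --pt "0 0 0 0 0 0 -0.2" --pt "0 0 0 0 0 0 -0.1" --pt "0 0 0 0 0 0 0" --pt "0 0 0 0 0 0 0.15" --pt "0 0 0 0 0 0 0.3"

```text
time_s: 15.72
ee_pos: [696.7, -2.3, 39.7]
orientation: [-3.142, -0.002, 0.001]
wrist_force: [-0.5, -0.6, 0.2]
width: 55.1
```

Request:
move_arm --pt "0 0 0 0 0 0 0.4" --pt "0 0 -0.2 0 0 0 0.4" --pt "0 0 -0.6 0 0 0 0.4" --pt "0 0 -0.8 0 0 0 0.4" --pt "0 0 -0.9 0 0 0 0.4"

```text
time_s: 16.13
ee_pos: [695.3, -2.1, 139.3]
orientation: [-3.141, -0.002, 0.007]
wrist_force: [0.6, -0.3, 0.2]
width: 59.9
```

Request:
move_arm --pt "0 0 -0.9 0 0 0 1" --pt "0 0 -0.7 0 0 0 1" --pt "0 0 -0.4 0 0 0 1" --pt "-0.7 0.3 0 0 0 0 1" --pt "-0.9 0.4 0 0 0 0 1"

```text
time_s: 16.55
ee_pos: [635.4, -30.0, 223.2]
orientation: [3.141, 0.005, 0.011]
wrist_force: [-0.3, -0.9, 0.7]
width: 85.3
```

Request:
move_arm --pt "-0.9 0.4 0 0 0 0 1" --pt "-0.9 0.4 0 0 0 0 1" --pt "-0.9 0.4 0 0 0 0 1" --pt "-0.9 0.4 0 0 0 0 1" --pt "-0.9 0.4 0 0 0 0 1"

```text
time_s: 16.97
ee_pos: [451.4, -111.0, 220.7]
orientation: [3.141, 0.003, 0.002]
wrist_force: [-0.4, -1.0, 0.4]
width: 85.2
```

Request:
move_arm --pt "-0.5 0.25 0.3 0 0 0 1" --pt "-0.27 0.14 0.3 0 0 0 1" --pt "0 0 0.2 0 0 0 1" --pt "0 0 0 0 0 0 1" --pt "0 0 0 0 0 0 1"

```text
time_s: 17.38
ee_pos: [422.8, -126.0, 188.4]
orientation: [-3.141, -0.002, -0.001]
wrist_force: [0.9, -0.7, -0.1]
width: 85.5
```

```bash
python3 - <<'E'
from h import *
p,P,C,s=look("w5"); print(s["ee_pos"],s["width"],s["wrist_force"])
for lo in (8,11,13): print("large",topdisc(P,(422,-126),lo,25,45))
print("timer",topdisc(P,(366,-254),10,30,50)); print("jar",topdisc(P,(563,-158),50,70,40))
pt,D=cams.read_camera("top"); cv2.imwrite("pics/t5.png",pt[100:360,60:580]); T=cam("top")
v,u=np.mgrid[:480,:640];K,R,t=T; Q=(np.stack([(u-K[0,2])/K[0,0],(v-K[1,2])/K[1,1],np.ones(u.shape)],-1)*D[...,None]-t)@R
print("stock",topdisc(Q,(620,14),88,115,30)); print("dropper",topdisc(Q,(698,-2),75,115,30))
E
```

```text
[ 422.84976199 -126.04182103  188.38581492] 85.53033527954005 [ 0.85388488 -0.69095018 -0.06641996]
large (array([ 422.1, -126.9]), 29.7, 'box', array([ 422.8, -126.8]), array([54.1, 54.1]), 'z', np.float32(15.4), 3194)
large (array([ 421.9, -127.1]), 28.8, 'box', array([ 422.3, -126.7]), array([53.2, 53.1]), 'z', np.float32(15.5), 3079)
large (array([ 421.9, -127.2]), 28.8, 'box', array([ 422.1, -127. ]), array([52.7, 52.4]), 'z', np.float32(15.5), 3033)
timer (array([ 365.7, -253.3]), 42.2, 'box', array([ 368.9, -252.2]), array([61.7, 65.9]), 'z', np.float32(18.2), 3974)
jar (array([ 562.5, -159. ]), 26.4, 'box', array([ 555.7, -158.8]), array([36.8, 49.3]), 'z', np.float32(58.3), 4186)
stock (array([618.9,  12.7]), 18.9, 'box', array([619.2,  12.8]), array([36.1, 34.6]), 'z', np.float32(98.5), 388)
dropper (array([697.2,  -3. ]), 10.2, 'box', array([695.9,  -2.8]), array([16.9, 17.8]), 'z', np.float32(88.2), 117)
```

View pics/t5.png

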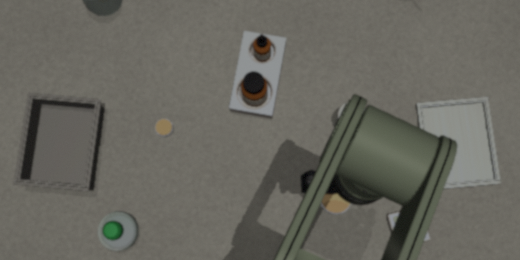

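Top crop: both bottles stand in the rack ((254,88) and (262,47)); the rest is in its place apart from what the arm hides. Now the large plate.

Request:
move_arm --pt "-0.02 0.025 0.5 0 0 0 1" --pt "0 0 0.8 0 0 0 1" --pt "0 0 0.8 0 0 0 1" --pt "0 0 0.7 0 0 0 1" --pt "0 0 0.5 0 0 0 1"

```text
time_s: 17.9
ee_pos: [421.6, -126.4, 54.3]
orientation: [-3.141, -0.004, 0.002]
wrist_force: [0.2, -0.4, -0.1]
width: 85.4
```

Request:
move_arm --pt "0 0 0.4 0 0 0 1" --pt "0 0 0.3 0 0 0 1" --pt "0 0 0.2 0 0 0 1" --pt "0 0 0.1 0 0 0 1" --pt "0 0 0.05 0 0 0 1"

```text
time_s: 18.32
ee_pos: [422.2, -127.1, 14.0]
orientation: [3.142, 0.003, 0.0]
wrist_force: [0.8, 0.0, 0.6]
width: 85.7
```

Request:
move_arm --pt "0 0 0.2 0 0 0 1" --pt "0 0 0.1 0 0 0 1" --pt "0 0 0.05 0 0 0 1" --pt "0 0 0 0 0 0 0.9" --pt "0 0 0 0 0 0 0.8"

```text
time_s: 18.73
ee_pos: [421.6, -127.3, 0.2]
orientation: [3.141, 0.002, 0.0]
wrist_force: [-0.9, -0.2, -0.5]
width: 77.3
```

Request:
move_arm --pt "0 0 0 0 0 0 0.7" --pt "0 0 0 0 0 0 0.6" --pt "0 0 0 0 0 0 0.5" --pt "0 0 0 0 0 0 0.4" --pt "0 0 0 0 0 0 0.35"

```text
time_s: 19.15
ee_pos: [421.6, -127.3, 0.8]
orientation: [-3.142, -0.002, 0.0]
wrist_force: [-1.5, 1.0, 6.5]
width: 58.5
```

```bash
python3 - <<'E'
from h import *
p,P,C,s=look("w6"); print(s["ee_pos"],s["width"],s["wrist_force"])
print("large",topdisc(P,(422,-126),11,25,29.9))
E
```

```text
[ 421.64254737 -127.27349316    0.75781278] 58.49129498252352 [-1.45064767  1.0331368   6.50019415]
large (array([ 422., -126.]), 29.9, 'box', array([ 422.9, -126.2]), array([52.9, 55.1]), 'z', np.float32(15.5), 14923)
```

View pics/w6.png

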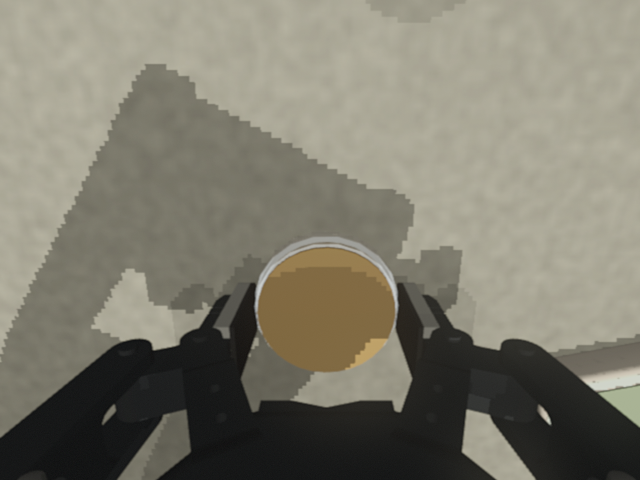

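The plate sits centred between the pads at (327,310); width 58.5.

Request:
move_arm --pt "0 0 0 0 0 0 -1" --pt "0 0 0 0 0 0 -1" --pt "0 0 0 0 0 0 -1" --pt "0 0 -0.1 0 0 0 -1" --pt "0 0 -0.2 0 0 0 -1"

```text
time_s: 19.62
ee_pos: [420.6, -126.8, 11.8]
orientation: [-3.141, -0.002, 0.003]
wrist_force: [0.0, 0.7, -0.4]
width: 57.6
```

Request:
move_arm --pt "0 0 -0.5 0 0 0 -1" --pt "0 0 -0.8 0 0 0 -1" --pt "0 0 -0.8 0 0 0 -1" --pt "0 0 -0.8 0 0 0 -1" --pt "0 0 -0.5 0 0 0 -1"

```text
time_s: 20.03
ee_pos: [422.9, -127.9, 152.0]
orientation: [3.139, 0.002, 0.007]
wrist_force: [-0.2, -0.7, 0.1]
width: 57.1
```

Request:
move_arm --pt "0.1 0.4 -0.3 0 0 0 -1" --pt "0.3 0.8 0 0 0 0 -1" --pt "0.3 0.8 0 0 0 0 -1" --pt "0.3 0.8 0 0 0 0 -1" --pt "0.3 0.7 0 0 0 0 -1"

```text
time_s: 20.45
ee_pos: [474.0, -269.0, 160.9]
orientation: [3.141, 0.001, 0.001]
wrist_force: [-0.0, 0.0, -0.0]
width: 57.8
```

Request:
move_arm --pt "0.1 0.5 0 0 0 0 -1" --pt "0 0.3 0 0 0 0 -1" --pt "0 0.1 0 0 0 0 -1" --pt "0 0 0 0 0 0 -1" --pt "0 0 0 0 0 0 -1"

```text
time_s: 20.87
ee_pos: [477.1, -301.9, 159.9]
orientation: [-3.14, -0.002, 0.001]
wrist_force: [-0.3, 0.1, -0.8]
width: 57.4
```

```bash
python3 - <<'E'
from h import *
p,P,C,s=look("w7"); print(s["ee_pos"],s["width"],s["wrist_force"])
m=((P[...,2]>5.5)&(P[...,2]<16)&(abs(P[...,0]-516)<100)&(abs(P[...,1]+357)<85)); q=P[m][:,:2].astype(np.float32)
print(cv2.minAreaRect(q),len(q), np.percentile(q,[1,99],axis=0))
print("floor",np.nanmedian(P[(abs(P[...,0]-560)<15)&(abs(P[...,1]+357)<40)][:,2]))
k=(P[...,2]>100)&(np.hypot(P[...,0]-s["ee_pos"][0],P[...,1]-s["ee_pos"][1])<28); f=P[k]; print("held",np.median(f,0))
E
```

```text
[ 477.06877005 -301.93122368  159.85258386] 57.37739482223522 [-0.32764603  0.05793269 -0.83584342]
((515.5216064453125, -355.6092529296875), (162.40577697753906, 132.36538696289062), 3.3418514728546143) 7463 [[ 437.35775574 -423.0082428 ]
 [ 598.14329224 -287.11901489]]
floor 3.061387159237852
held [ 488.05493827 -301.53858274  238.73488319]
```

View pics/w7.png

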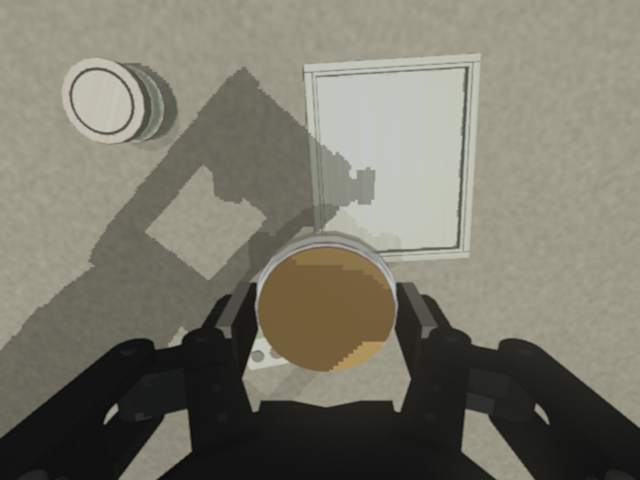

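Plate held level at (327,308); tray at (395,155), fitted centre (515.5,-355.6), floor z 3.

Request:
move_arm --pt "0.2 0.3 0 0 0 0 -1" --pt "0.3 0.4 0 0 0 0 -1" --pt "0.3 0.4 0 0 0 0 -1" --pt "0.16 0.2 0.2 0 0 0 -1" --pt "0 0.04 0.4 0 0 0 -1"

```text
time_s: 21.33
ee_pos: [519.0, -358.3, 138.9]
orientation: [3.137, 0.003, 0.009]
wrist_force: [0.4, -0.4, 0.8]
width: 57.0
```

Request:
move_arm --pt "0 0 0.6 0 0 0 -1" --pt "0 0 0.7 0 0 0 -1" --pt "0 0 0.6 0 0 0 -1" --pt "0 0 0.4 0 0 0 -1" --pt "0 0 0.2 0 0 0 -1"

```text
time_s: 21.75
ee_pos: [514.3, -353.5, 33.0]
orientation: [-3.137, -0.004, 0.007]
wrist_force: [-0.6, 0.6, -1.3]
width: 57.2
```

Request:
move_arm --pt "0 0 0.2 0 0 0 -1" --pt "0 0 0.1 0 0 0 -1" --pt "0 0 0.05 0 0 0 -1" --pt "0 0 0 0 0 0 -1" --pt "0 0 0 0 0 0 -1"

```text
time_s: 22.17
ee_pos: [516.9, -357.2, 23.3]
orientation: [3.14, 0.002, 0.002]
wrist_force: [0.1, -0.4, -0.6]
width: 57.1
```

Request:
move_arm --pt "-0.03 -0.04 0.15 0 0 0 -1" --pt "0 0 0.12 0 0 0 -1" --pt "0 0 0.08 0 0 0 -1" --pt "0 0 0.03 0 0 0 -1" --pt "0 0 0 0 0 0 -1"

```text
time_s: 22.58
ee_pos: [514.5, -354.7, 6.1]
orientation: [-3.141, -0.002, 0.002]
wrist_force: [-0.2, 0.9, -0.0]
width: 57.4
```

Request:
move_arm --pt "0 0 0.03 0 0 0 -1" --pt "0 0 0.02 0 0 0 -1" --pt "0 0 0 0 0 0 -1" --pt "0 0 0 0 0 0 -1" --pt "0 0 0 0 0 0 -1"

```text
time_s: 23.0
ee_pos: [515.1, -355.2, 5.0]
orientation: [3.141, 0.002, 0.0]
wrist_force: [0.4, -0.1, 0.2]
width: 57.4
```

Request:
move_arm --pt "0 0 0.02 0 0 0 -1" --pt "0 0 0.01 0 0 0 -1" --pt "0 0 0 0 0 0 -1" --pt "0 0 0 0 0 0 -1" --pt "0 0 0 0 0 0 -1"

```text
time_s: 23.42
ee_pos: [515.2, -355.3, 4.2]
orientation: [3.141, 0.002, 0.001]
wrist_force: [-0.4, 0.4, 2.8]
width: 57.2
```

Request:
move_arm --pt "0 0 0.01 0 0 0 -1" --pt "0 0 0.01 0 0 0 -1" --pt "0 0 0 0 0 0 -1" --pt "0 0 0 0 0 0 -1" --pt "0 0 0 0 0 0 -1"

```text
time_s: 23.83
ee_pos: [515.2, -355.3, 4.1]
orientation: [3.141, 0.002, 0.0]
wrist_force: [-1.5, 1.8, 7.9]
width: 57.8
```

Request:
move_arm --pt "0 0 0 0 0 0 0.4" --pt "0 0 0 0 0 0 0.45" --pt "0 0 0 0 0 0 0.5" --pt "0 0 0 0 0 0 0.55" --pt "0 0 0 0 0 0 0.6"

```text
time_s: 24.25
ee_pos: [514.7, -354.9, 2.4]
orientation: [-3.141, -0.002, 0.001]
wrist_force: [0.3, -0.1, -0.5]
width: 68.5
```

Request:
move_arm --pt "0 0 0 0 0 0 0.6" --pt "0 0 -0.1 0 0 0 0.6" --pt "0 0 -0.4 0 0 0 0.6" --pt "0 0 -0.8 0 0 0 0.6" --pt "0 0 -0.9 0 0 0 0.6"

```text
time_s: 24.67
ee_pos: [513.1, -353.5, 89.3]
orientation: [-3.137, -0.002, 0.007]
wrist_force: [0.1, 0.3, 0.0]
width: 68.5
```

Request:
move_arm --pt "0 0 -0.9 0 0 0 1" --pt "0 0 -0.7 0 0 0 1" --pt "0 0 -0.4 0 0 0 1" --pt "0 0 0 0 0 0 1" --pt "0 0 0 0 0 0 1"

```text
time_s: 25.08
ee_pos: [515.5, -355.6, 172.3]
orientation: [3.14, 0.002, 0.004]
wrist_force: [0.3, 0.1, -0.6]
width: 85.6
```

```bash
python3 - <<'E'
from h import *
p,P,C,s=look("w8"); print(s["ee_pos"],s["width"],s["wrist_force"])
for lo in(12,14,16): print("large",topdisc(P,(515,-355),lo,28,40))
E
```

```text
[ 515.52024191 -355.60737493  172.3348042 ] 85.56902203730382 [ 0.27487384  0.06316777 -0.62431441]
large (array([ 515.8, -355.7]), 29.2, 'box', array([ 516.1, -355.8]), array([53.1, 53. ]), 'z', np.float32(18.5), 3483)
large (array([ 515.4, -355.8]), 28.8, 'box', array([ 516. , -355.8]), array([53., 53.]), 'z', np.float32(18.5), 3457)
large (array([ 515.4, -355.7]), 28.7, 'box', array([ 516. , -355.8]), array([52.7, 52.7]), 'z', np.float32(18.6), 3411)
```

View pics/w8.png

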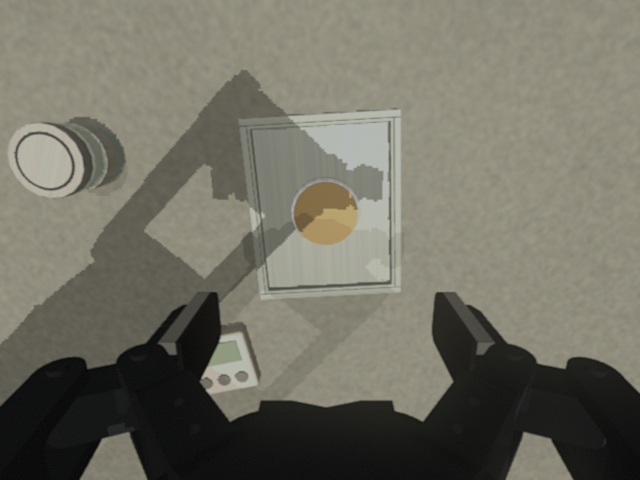

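Plate lies flat in the tray at (326,212): (515.7,-355.7), top z 18.5 = 3+15.

Request:
move_arm --pt "0.08 -0.6 0 0 0 0 1" --pt "0.08 -0.9 0 0 0 0 1" --pt "0.08 -0.9 0 0 0 0 1" --pt "0.08 -0.9 0 0 0 0 1" --pt "0.08 -0.9 0 0 0 0 1"

```text
time_s: 25.55
ee_pos: [528.9, -184.8, 167.9]
orientation: [-3.139, -0.001, 0.007]
wrist_force: [0.0, 0.6, 0.4]
width: 85.4
```

Request:
move_arm --pt "0.08 -0.9 0 0 0 0 1" --pt "0.08 -0.9 0 0 0 0 1" --pt "0.08 -0.9 0 0 0 0 1" --pt "0.08 -0.9 0 0 0 0 1" --pt "0.08 -0.9 0 0 0 0 1"

```text
time_s: 25.97
ee_pos: [544.5, -5.0, 168.1]
orientation: [-3.141, -0.002, 0.008]
wrist_force: [1.2, -0.4, 0.4]
width: 85.3
```

Request:
move_arm --pt "0.08 -0.9 0 0 0 0 1" --pt "0.08 -0.9 0 0 0 0 1" --pt "0.08 -0.9 0 0 0 0 1" --pt "0.08 -0.9 0 0 0 0 1" --pt "0.03 -0.7 0 0 0 0 1"

```text
time_s: 26.38
ee_pos: [558.4, 167.5, 167.9]
orientation: [-3.142, -0.004, 0.008]
wrist_force: [0.6, -0.5, 0.6]
width: 85.5
```

Request:
move_arm --pt "0 -0.4 0 0 0 0 1" --pt "0 -0.1 0 0 0 0 1" --pt "0 0 0 0 0 0 1" --pt "0 0 0 0 0 0 1" --pt "0 0 0 0 0 0 1"

```text
time_s: 26.8
ee_pos: [559.9, 183.5, 169.9]
orientation: [3.141, -0.0, -0.003]
wrist_force: [0.2, -0.1, 0.1]
width: 85.7
```

```bash
python3 - <<'E'
from h import *
p,P,C,s=look("w9"); print(s["ee_pos"],s["width"],s["wrist_force"])
for lo in(7,9): print("small",topdisc(P,(562,184),lo,20,30))
m=((P[...,2]>44)&(P[...,2]<56)&(P[...,1]>270)); q=P[m][:,:2].astype(np.float32); print("tub",cv2.minAreaRect(q),len(q))
E
```

```text
[559.87903205 183.49507024 169.89303644] 85.70224667608716 [ 0.22679556 -0.08647976  0.11219426]
small (array([562.3, 183.9]), 16.7, 'box', array([562.4, 184.2]), array([30. , 29.3]), 'z', np.float32(11.4), 1077)
small (array([562. , 184.2]), 16.2, 'box', array([562.2, 184.1]), array([29.4, 29.2]), 'z', np.float32(11.5), 1046)
tub ((504.19354248046875, 347.3360290527344), (181.4866180419922, 222.1685028076172), 82.94022369384766) 8975
```

Request:
move_arm --pt "0.055 -0.015 0.4 0 0 0 1" --pt "0 0 0.7 0 0 0 1" --pt "0 0 0.8 0 0 0 1" --pt "0 0 0.7 0 0 0 1" --pt "0 0 0.5 0 0 0 0.8"

```text
time_s: 27.27
ee_pos: [561.0, 183.8, 44.2]
orientation: [3.141, -0.001, -0.005]
wrist_force: [-0.9, -0.0, -0.4]
width: 77.3
```

Request:
move_arm --pt "0 0 0.4 0 0 0 0.6" --pt "0 0 0.3 0 0 0 0.4" --pt "0 0 0.2 0 0 0 0.2" --pt "0 0 0.08 0 0 0 0.1" --pt "0 0 0 0 0 0 0.1"

```text
time_s: 27.68
ee_pos: [562.5, 185.1, 7.4]
orientation: [3.141, 0.001, -0.001]
wrist_force: [0.4, -0.2, 0.1]
width: 46.9
```

Request:
move_arm --pt "0 0 0.05 0 0 0 0.1" --pt "0 0 0 0 0 0 0" --pt "0 0 0 0 0 0 0" --pt "0 0 0 0 0 0 0" --pt "0 0 0 0 0 0 0"

```text
time_s: 28.1
ee_pos: [562.9, 185.7, 6.3]
orientation: [-3.141, -0.002, -0.002]
wrist_force: [-0.1, -0.2, -0.2]
width: 42.8
```

Request:
move_arm --pt "-0.02 0.04 0.05 0 0 0 0" --pt "0 0 0.035 0 0 0 0" --pt "0 0 0 0 0 0 0" --pt "0 0 0 0 0 0 -0.05" --pt "0 0 0 0 0 0 -0.1"

```text
time_s: 28.52
ee_pos: [561.6, 183.9, 2.1]
orientation: [3.142, 0.002, -0.0]
wrist_force: [-0.9, 0.5, 0.9]
width: 38.4
```

Request:
move_arm --pt "0 0 0 0 0 0 -0.15" --pt "0 0 0 0 0 0 -0.2" --pt "0 0 0 0 0 0 -1" --pt "0 0 0 0 0 0 -1" --pt "0 0 0 0 0 0 -1"

```text
time_s: 28.93
ee_pos: [562.1, 184.1, 2.8]
orientation: [-3.141, -0.002, -0.001]
wrist_force: [-0.9, 0.0, 2.9]
width: 31.8
```

Request:
move_arm --pt "0 0 0 0 0 0 -1" --pt "0 0 0 0 0 0 -1" --pt "0 0 0 0 0 0 -1" --pt "0 0 0 0 0 0 -1" --pt "0 0 0 0 0 0 -1"

```text
time_s: 29.35
ee_pos: [562.1, 184.1, 2.8]
orientation: [-3.141, -0.002, -0.001]
wrist_force: [-0.7, -0.5, 6.0]
width: 31.1
```

```bash
python3 - <<'E'
from h import *
p,P,C,s=look("w10"); print(s["ee_pos"],s["width"],s["wrist_force"])
g=cv2.inRange(cv2.cvtColor(p,cv2.COLOR_BGR2HSV),(10,60,40),(30,255,255)); g[:200]=0
n,l,st,ce=cv2.connectedComponentsWithStats(g); i=1+st[1:,4].argmax(); f=P[(l==i)&(P[...,2]>8)&(P[...,2]<16)]
print(st[i],((f.max(0)+f.min(0))/2).round(1),(f.max(0)-f.min(0)).round(1))
E
```

```text
[562.0972184  184.05685306   2.75646944] 31.11673102677014 [-0.66680888 -0.53414447  5.95928265]
[ 291  272   71   66 3748] [562.2 183.2  11.4] [30.2 29.1  4.2]
```

View pics/w10.png

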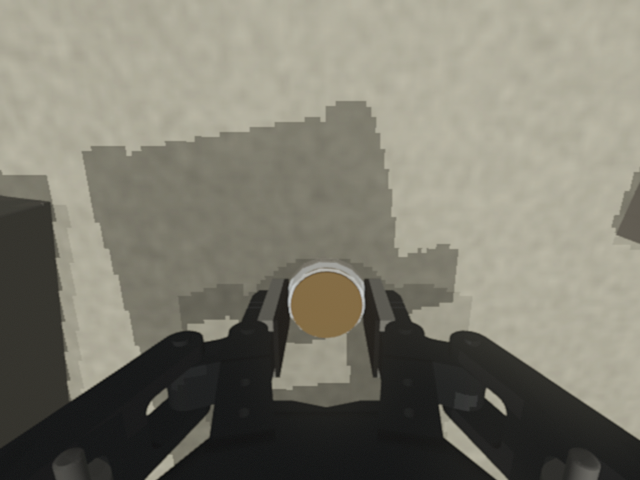

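Small plate gripped, centred at (327,303) between the pads.

Request:
move_arm --pt "0 0 -0.1 0 0 0 -1" --pt "0 0 -0.2 0 0 0 -1" --pt "0 0 -0.4 0 0 0 -1" --pt "0 0 -0.7 0 0 0 -1" --pt "0 0 -0.8 0 0 0 -1"

```text
time_s: 29.82
ee_pos: [559.4, 183.5, 89.1]
orientation: [3.141, 0.002, -0.009]
wrist_force: [0.5, 0.6, 0.6]
width: 31.7
```

Request:
move_arm --pt "0 0.1 -0.8 0 0 0 -1" --pt "-0.08 0.4 -0.6 0 0 0 -1" --pt "-0.08 0.7 -0.3 0 0 0 -1" --pt "-0.08 0.9 0 0 0 0 -1" --pt "-0.08 0.9 0 0 0 0 -1"

```text
time_s: 30.23
ee_pos: [549.7, 63.3, 160.3]
orientation: [3.141, 0.005, 0.006]
wrist_force: [0.7, -0.3, -0.4]
width: 31.7
```

Request:
move_arm --pt "-0.08 0.9 0 0 0 0 -1" --pt "-0.08 0.9 0 0 0 0 -1" --pt "-0.08 0.9 0 0 0 0 -1" --pt "-0.08 0.9 0 0 0 0 -1" --pt "-0.08 0.9 0 0 0 0 -1"

```text
time_s: 30.65
ee_pos: [532.6, -117.6, 158.5]
orientation: [-3.142, -0.002, -0.0]
wrist_force: [0.4, 0.5, -0.5]
width: 31.6
```

Request:
move_arm --pt "-0.08 0.9 0 0 0 0 -1" --pt "-0.08 0.9 0 0 0 0 -1" --pt "-0.08 0.9 0 0 0 0 -1" --pt "-0.08 0.9 0 0 0 0 -1" --pt "-0.08 0.7 0 0 0 0 -1"

```text
time_s: 31.07
ee_pos: [516.7, -290.8, 158.5]
orientation: [3.141, -0.0, 0.0]
wrist_force: [0.3, -0.2, 0.1]
width: 31.9
```

Request:
move_arm --pt "-0.04 0.5 0 0 0 0 -1" --pt "0 0.3 0 0 0 0 -1" --pt "0 0.1 0 0 0 0 -1" --pt "0 0 0 0 0 0 -1" --pt "0 0 0 0 0 0 -1"

```text
time_s: 31.48
ee_pos: [516.0, -322.9, 158.1]
orientation: [-3.14, -0.003, 0.001]
wrist_force: [0.8, 0.1, 0.0]
width: 31.7
```

```bash
python3 - <<'E'
from h import *
p,P,C,s=look("w11"); e=np.array(s["ee_pos"]); print(e,s["width"])
g=cv2.inRange(cv2.cvtColor(p,cv2.COLOR_BGR2HSV),(10,60,40),(30,255,255))
f=P[(g>0)&(np.hypot(P[...,0]-e[0],P[...,1]-e[1])<30)&(P[...,2]>100)&(P[...,2]<185)]-e
lo,hi=np.percentile(f,[1,99],axis=0); print("held rel",((lo+hi)/2).round(1),(hi-lo).round(1),np.median(f,0).round(1),len(f))
A=np.c_[f[:,:2],np.ones(len(f))]; print("tilt",np.linalg.lstsq(A,f[:,2],rcond=None)[0].round(3))
print("large",topdisc(P,(515,-355),14,28,40))
E
```

```text
[ 515.95348877 -322.8566925   158.05536261] 31.734969408885892
held rel [ 0.4 -0.8  8.7] [28.3 27.3  2.7] [ 0.8 -0.8  8.7] 3692
tilt [1.000e-03 0.000e+00 8.719e+00]
large (array([ 515.4, -355.8]), 28.8, 'box', array([ 515.9, -355.7]), array([53.1, 53. ]), 'z', np.float32(18.5), 3782)
```

Request:
move_arm --pt "0 0.2 0 0 0 0 -1" --pt "0 0.3 0 0 0 0 -1" --pt "0 0.2 0.1 0 0 0 -1" --pt "-0.015 0.1 0.3 0 0 0 -1" --pt "0 0 0.5 0 0 0 -1"

```text
time_s: 31.95
ee_pos: [516.7, -359.0, 123.9]
orientation: [3.137, 0.0, 0.007]
wrist_force: [-0.1, -0.6, 0.2]
width: 31.9
```

Request:
move_arm --pt "0 0 0.6 0 0 0 -1" --pt "0 0 0.6 0 0 0 -1" --pt "0 0 0.5 0 0 0 -1" --pt "0 0 0.3 0 0 0 -1" --pt "0 0 0.1 0 0 0 -1"

```text
time_s: 32.37
ee_pos: [513.2, -354.5, 34.4]
orientation: [-3.137, -0.001, 0.007]
wrist_force: [-0.4, -0.4, -0.9]
width: 32.0
```

Request:
move_arm --pt "0 0 0 0 0 0 -1" --pt "0 0 0 0 0 0 -1" --pt "0 0 0 0 0 0 -1" --pt "0 0 0 0 0 0 -1" --pt "0 0 0 0 0 0 -1"

```text
time_s: 32.78
ee_pos: [516.2, -356.8, 39.8]
orientation: [3.14, 0.002, 0.003]
wrist_force: [-0.7, -1.1, 0.6]
width: 31.9
```

Request:
move_arm --pt "-0.01 -0.035 0.1 0 0 0 -1" --pt "0 0 0.1 0 0 0 -1" --pt "0 0 0.08 0 0 0 -1" --pt "0 0 0.06 0 0 0 -1" --pt "0 0 0.03 0 0 0 -1"

```text
time_s: 33.2
ee_pos: [514.5, -354.2, 22.6]
orientation: [-3.141, -0.002, 0.002]
wrist_force: [0.1, 0.3, -0.1]
width: 32.0
```

Request:
move_arm --pt "0 0 0 0 0 0 -1" --pt "0 0 0 0 0 0 -1" --pt "0 0 0 0 0 0 -1" --pt "0 0 0 0 0 0 -1" --pt "0 0 0 0 0 0 -1"

```text
time_s: 33.62
ee_pos: [515.1, -354.8, 23.7]
orientation: [3.141, 0.002, 0.001]
wrist_force: [1.0, 0.4, -0.1]
width: 31.6
```

Request:
move_arm --pt "0.005 0.005 0.02 0 0 0 -1" --pt "0 0 0.02 0 0 0 -1" --pt "0 0 0.01 0 0 0 -1" --pt "0 0 0 0 0 0 -1" --pt "0 0 0 0 0 0 -1"

```text
time_s: 34.03
ee_pos: [515.1, -354.8, 21.4]
orientation: [-3.141, -0.002, 0.0]
wrist_force: [0.0, -0.1, -0.1]
width: 31.4
```

Request:
move_arm --pt "0 0 0.01 0 0 0 -1" --pt "0 0 0.01 0 0 0 -1" --pt "0 0 0.01 0 0 0 -1" --pt "0 0 0 0 0 0 -1" --pt "0 0 0 0 0 0 -1"

```text
time_s: 34.45
ee_pos: [515.2, -354.9, 20.8]
orientation: [3.141, 0.002, 0.0]
wrist_force: [-1.5, 1.3, 3.6]
width: 31.5
```

Request:
move_arm --pt "0 0 0 0 0 0 -0.2" --pt "0 0 0 0 0 0 -0.12" --pt "0 0 0 0 0 0 -0.05" --pt "0 0 0 0 0 0 0.05" --pt "0 0 0 0 0 0 0.15"

```text
time_s: 34.87
ee_pos: [515.0, -354.8, 20.0]
orientation: [-3.141, -0.002, 0.0]
wrist_force: [-0.1, 0.0, 0.4]
width: 49.0
```

Request:
move_arm --pt "0 0 0 0 0 0 0.2" --pt "0 0 -0.1 0 0 0 0.2" --pt "0 0 -0.3 0 0 0 0.2" --pt "0 0 -0.7 0 0 0 0.3" --pt "0 0 -0.9 0 0 0 0.5"

```text
time_s: 35.28
ee_pos: [513.2, -353.1, 98.7]
orientation: [-3.137, -0.002, 0.008]
wrist_force: [0.1, -0.1, 0.3]
width: 63.9
```

Request:
move_arm --pt "0 0 -0.9 0 0 0 1" --pt "0 0 -0.7 0 0 0 1" --pt "0 0 -0.3 0 0 0 1" --pt "0 0 0 0 0 0 1" --pt "0 0 0 0 0 0 1"

```text
time_s: 35.7
ee_pos: [515.1, -354.9, 176.6]
orientation: [3.141, 0.002, 0.001]
wrist_force: [0.3, 1.2, -0.1]
width: 85.6
```

```bash
python3 - <<'E'
from h import *
p,P,C,s=look("w12"); print(s["ee_pos"],s["width"],s["wrist_force"])
cv2.imwrite("pics/w12c.png",cv2.resize(p[120:300,200:440],None,fx=2,fy=2))
print("small",topdisc(P,(515,-355),25,40,40)); print("large",topdisc(P,(515,-355),14,23,40)); print("jar",topdisc(P,(563,-158),50,70,40))
E
```

```text
[ 515.12434211 -354.88347492  176.57157776] 85.63672950959581 [ 0.25945556  1.16580946 -0.1240488 ]
small (array([ 515.8, -355.3]), 16.5, 'box', array([ 516.2, -355.7]), array([29.9, 29.5]), 'z', np.float32(29.4), 1150)
large (array([ 515.4, -355.8]), 28.8, 'box', array([ 515.8, -355.6]), array([53.9, 54.2]), 'z', np.float32(18.5), 2097)
jar (array([ 562.3, -159.5]), 27.2, 'box', array([ 563.1, -160.1]), array([48.6, 50. ]), 'z', np.float32(57.9), 4685)
```

View pics/w12c.png

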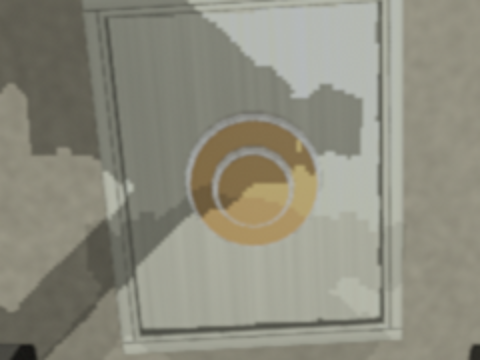

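The small plate (252,187) sits concentric on the large one (253,180, perspective offset): centres agree to about 0.5 mm, top z 29.4. Now the jar.

Request:
move_arm --pt "0.1 -0.4 0 0 0 0 1" --pt "0.2 -0.8 0 0 0 0 1" --pt "0.2 -0.8 0 0 0 0 1" --pt "0.2 -0.8 0 0 0 0 1" --pt "0.2 -0.8 0 0 0 0 1"

```text
time_s: 36.17
ee_pos: [549.5, -207.6, 173.1]
orientation: [-3.138, -0.001, 0.008]
wrist_force: [-0.1, 0.6, -0.5]
width: 85.7
```

Request:
move_arm --pt "0.2 -0.7 0 0 0 0 1" --pt "0.085 -0.4 0 0 0 0 1" --pt "0 -0.2 0 0 0 0 1" --pt "0 0 0 0 0 0 1" --pt "0 0 0 0 0 0 1"

```text
time_s: 36.58
ee_pos: [561.3, -158.3, 174.8]
orientation: [-3.141, -0.003, 0.004]
wrist_force: [0.6, -0.5, 0.6]
width: 85.4
```

```bash
python3 - <<'E'
from h import *
p,P,C,s=look("w13"); print(s["ee_pos"],s["width"],s["wrist_force"])
print("jar",topdisc(P,(563,-159),50,70,40))
E
```

```text
[ 561.34902062 -158.29609512  174.76866145] 85.35629558860417 [ 0.64671677 -0.48509324  0.60727551]
jar (array([ 563.1, -159.1]), 26.4, 'box', array([ 563.5, -158.9]), array([49.3, 48.6]), 'z', np.float32(58.2), 3780)
```

Request:
move_arm --pt "0.045 0.02 0.4 0 0 0 1" --pt "0 0 0.7 0 0 0 1" --pt "0 0 0.7 0 0 0 1" --pt "0 0 0.6 0 0 0 1" --pt "0 0 0.5 0 0 0 1"

```text
time_s: 37.05
ee_pos: [562.6, -160.9, 57.9]
orientation: [-3.141, 0.002, 0.004]
wrist_force: [0.7, -0.1, -0.0]
width: 85.4
```

Request:
move_arm --pt "0 0 0.4 0 0 0 0.9" --pt "0 0 0.25 0 0 0 0.8" --pt "0 0 0.07 0 0 0 0.7" --pt "0 0 0 0 0 0 0.6" --pt "0 0 0 0 0 0 0.5"

```text
time_s: 37.47
ee_pos: [564.8, -160.5, 32.3]
orientation: [3.141, 0.001, 0.002]
wrist_force: [-0.4, -1.0, 0.3]
width: 64.5
```

Request:
move_arm --pt "0 0 0 0 0 0 0.4" --pt "0 0 0 0 0 0 0.3" --pt "0 0 0 0 0 0 0.2" --pt "0 0 0 0 0 0 -1" --pt "0 0 0 0 0 0 -1"

```text
time_s: 37.88
ee_pos: [565.3, -159.9, 33.4]
orientation: [3.141, 0.002, 0.004]
wrist_force: [-1.9, 0.3, 5.4]
width: 51.1
```

Request:
move_arm --pt "0 0 0 0 0 0 -1" --pt "0 0 0 0 0 0 -1" --pt "0 0 0 0 0 0 -1" --pt "0 0 0 0 0 0 -1" --pt "0 0 0 0 0 0 -1"

```text
time_s: 38.3
ee_pos: [565.3, -160.0, 33.4]
orientation: [3.14, 0.002, 0.004]
wrist_force: [-1.0, 1.3, 5.9]
width: 51.0
```

Request:
move_arm --pt "0 0 -0.2 0 0 0 -1" --pt "0 0 -0.5 0 0 0 -1" --pt "0 0 -0.8 0 0 0 -1" --pt "0 0 -0.9 0 0 0 -1" --pt "0 0 -0.9 0 0 0 -1"

```text
time_s: 38.72
ee_pos: [563.1, -159.2, 164.4]
orientation: [-3.141, -0.002, 0.003]
wrist_force: [1.3, 0.2, -1.0]
width: 50.9
```

Request:
move_arm --pt "0 -0.2 -0.7 0 0 0 -1" --pt "-0.1 -0.5 -0.3 0 0 0 -1" --pt "-0.1 -0.8 0 0 0 0 -1" --pt "-0.1 -0.9 0 0 0 0 -1" --pt "-0.1 -0.9 0 0 0 0 -1"

```text
time_s: 39.13
ee_pos: [547.6, -26.8, 204.4]
orientation: [3.141, -0.001, 0.002]
wrist_force: [-0.2, 1.0, -0.4]
width: 51.1
```

Request:
move_arm --pt "-0.1 -0.9 0 0 0 0 -1" --pt "-0.1 -0.9 0 0 0 0 -1" --pt "-0.1 -0.9 0 0 0 0 -1" --pt "-0.1 -0.9 0 0 0 0 -1" --pt "-0.1 -0.9 0 0 0 0 -1"

```text
time_s: 39.55
ee_pos: [526.9, 154.0, 203.9]
orientation: [3.141, 0.002, 0.001]
wrist_force: [0.8, 0.7, -1.0]
width: 50.6
```

Request:
move_arm --pt "0 -0.9 0 0 0 0 -1" --pt "0 -0.9 0 0 0 0 -1" --pt "0 -0.7 0 0 0 0 -1" --pt "0 -0.5 0 0 0 0 -1" --pt "0 -0.25 0 0 0 0 -1"

```text
time_s: 39.97
ee_pos: [526.8, 285.1, 203.7]
orientation: [-3.141, -0.007, -0.0]
wrist_force: [-0.0, -0.3, -1.5]
width: 51.3
```

```bash
python3 - <<'E'
from h import *
p,P,C,s=look("w14"); print(s["ee_pos"],s["width"],s["wrist_force"],s["joint_pos"])
m=((P[...,2]>45)&(P[...,2]<56)&(abs(P[...,0]-529)<105)&(abs(P[...,1]-358)<95)); q=P[m][:,:2].astype(np.float32); print("tub",cv2.minAreaRect(q),len(q),np.percentile(q,[1,99],axis=0))
f=P[(P[...,2]>2)&(P[...,2]<8)&(abs(P[...,0]-529)<85)&(abs(P[...,1]-358)<70)]; print("floor",np.percentile(f,[1,50,99],axis=0),len(f))
E
```

```text
[526.81378123 285.06521863 203.70741313] 51.252238298194776 [-0.01327495 -0.30822584 -1.5249766 ] [3.51218875e-01 2.79145522e-01 1.51062480e+00 7.02923933e-04
 1.35140600e+00 1.91755840e+00]
tub ((534.0328369140625, 367.03948974609375), (134.5507354736328, 167.4426727294922), 82.98967742919922) 7181 [[454.47194824 293.24413452]
 [622.27260742 439.23334961]]
floor [[461.7660466  309.56836921   2.27616841]
 [542.17838752 369.51087377   3.92639431]
 [608.53934867 425.13877876   6.13503859]] 17424
```

View pics/w14.png

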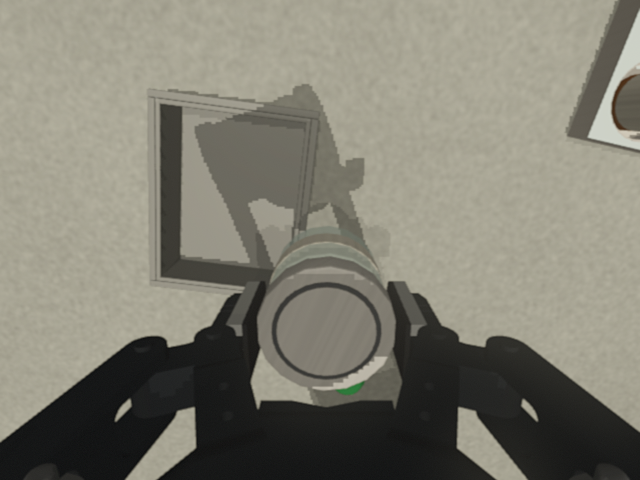

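Jar held level at (327,330); tub at (232,190): centre (534,367), 167 x 134 over the lip, turned by 7 degrees, floor z 4.

Request:
move_arm --pt "0.05 -0.4 0 0 0 0 -1" --pt "0.06 -0.6 0 0 0 0 -1" --pt "0.06 -0.6 0 0 0 0 -1" --pt "0.06 -0.35 0 0 0 0 -1" --pt "0 -0.1 0 0 0 0 -1"

```text
time_s: 40.43
ee_pos: [537.2, 365.7, 203.5]
orientation: [-3.141, -0.002, -0.001]
wrist_force: [-0.2, -0.5, -1.0]
width: 51.2
```

Request:
move_arm --pt "0 0 0.2 0 0 0 -1" --pt "0 0 0.4 0 0 0 -1" --pt "0 0 0.6 0 0 0 -1" --pt "0 0 0.5 0 0 0 -1" --pt "0 0 0.3 0 0 0 -1"

```text
time_s: 40.85
ee_pos: [535.1, 361.7, 120.0]
orientation: [3.138, -0.001, -0.008]
wrist_force: [-0.8, -0.3, -2.4]
width: 50.9
```

Request:
move_arm --pt "0 0 0.1 0 0 0 -1" --pt "0 0 0 0 0 0 -1" --pt "0 0 0 0 0 0 -1" --pt "0 0 0 0 0 0 -1" --pt "0 0 0 0 0 0 -1"

```text
time_s: 41.27
ee_pos: [537.9, 364.8, 121.4]
orientation: [-3.14, -0.002, -0.005]
wrist_force: [-0.3, 0.4, -1.1]
width: 51.0
```

Request:
move_arm --pt "-0.03 -0.05 0.25 0 0 0 -1" --pt "0 0 0.5 0 0 0 -1" --pt "0 0 0.5 0 0 0 -1" --pt "0 0 0.35 0 0 0 -1" --pt "0 0 0.15 0 0 0 -1"

```text
time_s: 41.68
ee_pos: [533.4, 365.5, 46.3]
orientation: [3.139, 0.002, -0.007]
wrist_force: [0.5, 0.4, -1.3]
width: 51.1
```

Request:
move_arm --pt "0 0 0.05 0 0 0 -1" --pt "0 0 0.05 0 0 0 -1" --pt "0 0 0 0 0 0 -1" --pt "0 0 0 0 0 0 -1" --pt "0 0 0 0 0 0 -1"

```text
time_s: 42.1
ee_pos: [536.4, 366.8, 46.8]
orientation: [-3.141, -0.002, -0.003]
wrist_force: [-1.0, 0.0, -1.3]
width: 50.4
```

Request:
move_arm --pt "0 0 0.02 0 0 0 -1" --pt "0 0 0.02 0 0 0 -1" --pt "0 0 0.01 0 0 0 -1" --pt "0 0 0 0 0 0 -1" --pt "0 0 0 0 0 0 -1"

```text
time_s: 42.52
ee_pos: [535.4, 366.3, 43.5]
orientation: [3.142, 0.002, -0.0]
wrist_force: [0.3, -0.4, -0.5]
width: 51.2
```

Expected touchdown at about z 37.4.

Request:
move_arm --pt "0 0 0.03 0 0 0 -1" --pt "0 0 0.03 0 0 0 -1" --pt "0 0 0.02 0 0 0 -1" --pt "0 0 0.02 0 0 0 -1" --pt "0 0 0 0 0 0 -1"

```text
time_s: 42.93
ee_pos: [535.3, 366.2, 39.1]
orientation: [3.141, 0.002, -0.001]
wrist_force: [0.8, -0.9, -0.4]
width: 51.4
```

Request:
move_arm --pt "0 0 0.02 0 0 0 -1" --pt "0 0 0.01 0 0 0 -1" --pt "0 0 0.01 0 0 0 -1" --pt "0 0 0.01 0 0 0 -1" --pt "0 0 0 0 0 0 -1"

```text
time_s: 43.35
ee_pos: [535.5, 366.4, 37.5]
orientation: [-3.142, -0.002, -0.0]
wrist_force: [0.3, -0.1, -0.8]
width: 51.0
```

Request:
move_arm --pt "0 0 0.01 0 0 0 -1" --pt "0 0 0.01 0 0 0 -1" --pt "0 0 0.01 0 0 0 -1" --pt "0 0 0 0 0 0 -1" --pt "0 0 0 0 0 0 -1"

```text
time_s: 43.77
ee_pos: [535.5, 366.4, 37.5]
orientation: [3.141, 0.002, 0.0]
wrist_force: [-2.1, -2.0, 5.6]
width: 50.9
```

Request:
move_arm --pt "0 0 0 0 0 0 0.27" --pt "0 0 0 0 0 0 0.35" --pt "0 0 0 0 0 0 0.4" --pt "0 0 0 0 0 0 0.45" --pt "0 0 0 0 0 0 0.5"

```text
time_s: 44.18
ee_pos: [535.5, 366.3, 36.0]
orientation: [3.142, 0.002, -0.0]
wrist_force: [0.2, 0.8, 0.1]
width: 64.3
```

Request:
move_arm --pt "0 0 0 0 0 0 0.5" --pt "0 0 -0.1 0 0 0 0.5" --pt "0 0 -0.4 0 0 0 0.5" --pt "0 0 -0.8 0 0 0 0.5" --pt "0 0 -0.9 0 0 0 0.5"

```text
time_s: 44.6
ee_pos: [533.4, 365.3, 122.5]
orientation: [3.139, 0.002, -0.009]
wrist_force: [0.6, 0.1, 0.8]
width: 63.8
```

Request:
move_arm --pt "0 0 -0.9 0 0 0 1" --pt "0 0 -0.9 0 0 0 1" --pt "0 0 -0.6 0 0 0 1" --pt "0 0 -0.3 0 0 0 1" --pt "0 0 0 0 0 0 1"

```text
time_s: 45.02
ee_pos: [537.5, 367.4, 236.9]
orientation: [-3.138, -0.002, -0.012]
wrist_force: [0.4, 0.1, 0.8]
width: 85.8
```

```bash
python3 - <<'E'
from h import *
p,P,C,s=look("w15"); print(s["ee_pos"],s["width"],s["wrist_force"])
print("jar",topdisc(P,(534,366),57,75,40))
cv2.imwrite("pics/w15.png",p)
E
```

```text
[537.5050722  367.38643802 236.94718932] 85.75692133031635 [0.40384666 0.14060221 0.78028734]
jar (array([533.4, 366. ]), 26.4, 'box', array([533.8, 366.1]), array([49.1, 48.8]), 'z', np.float32(62.2), 2567)
```

Request:
move_arm --pt "-0.3 0.5 0 0 0 0 1" --pt "-0.4 0.8 0 0 0 0 1" --pt "-0.4 0.9 0 0 0 0 1" --pt "-0.4 0.9 0 0 0 0 1" --pt "-0.4 0.9 0 0 0 0 1"

```text
time_s: 45.48
ee_pos: [456.6, 204.5, 228.4]
orientation: [3.14, 0.003, -0.01]
wrist_force: [0.1, -1.2, -0.3]
width: 85.9
```

Request:
move_arm --pt "-0.3 0.9 0 0 0 0 1" --pt "-0.3 0.9 0 0 0 0 1" --pt "-0.3 0.9 0 0 0 0 1" --pt "-0.2 0.6 0 0 0 0 1" --pt "-0.1 0.3 0 0 0 0 1"

```text
time_s: 45.9
ee_pos: [408.6, 59.9, 229.0]
orientation: [3.141, -0.002, -0.011]
wrist_force: [-0.7, -0.2, -0.8]
width: 85.4
```

```bash
python3 - <<'E'
from h import *
p,D=cams.read_camera("top"); cv2.imwrite("pics/t16.png",p); p2,_=cams.read_camera("side"); cv2.imwrite("pics/s16.png",p2)
K,R,t=cam("top"); v,u=np.mgrid[:480,:640]; Q=(np.stack([(u-K[0,2])/K[0,0],(v-K[1,2])/K[1,1],np.ones(u.shape)],-1)*D[...,None]-t)@R
for n,a in dict(stock=((620,14),88,115,30),dropper=((698,-2),75,115,30),small=((516,-356),24,40,30),large=((516,-356),13,23,35),jar=((534,366),57,75,35),burner=((375,260),60,90,40),timer=((366,-254),12,30,45)).items(): print(n,topdisc(Q,*a))
print(ctrl.sense()["time_s"],ctrl.sense()["ee_pos"])
E
```

```text
stock (array([619.7,  12.9]), 19.7, 'box', array([618.8,  12.9]), array([36.3, 34.5]), 'z', np.float32(98.6), 388)
dropper (array([696.8,  -3.7]), 10.1, 'box', array([695.8,  -2.8]), array([17.1, 17.9]), 'z', np.float32(88.3), 116)
small (array([ 514.5, -355.4]), 26.9, 'box', array([ 516.5, -355.6]), array([32.8, 31.9]), 'z', np.float32(30.4), 289)
large (array([ 516.5, -356.5]), 29.7, 'box', array([ 516. , -356.3]), array([55.3, 54.9]), 'z', np.float32(19.7), 482)
jar (array([534.2, 364.5]), 27.5, 'box', array([533.5, 363.6]), array([49.1, 50. ]), 'z', np.float32(62.5), 704)
burner (array([374.1, 263.2]), 17.0, 'box', array([373.7, 263.7]), array([30.7, 29.8]), 'z', np.float32(71.0), 288)
timer (array([ 366.9, -254.2]), 42.2, 'box', array([ 365.9, -254.1]), array([66. , 66.3]), 'z', np.float32(19.5), 1234)
46.0 [409.44916234  60.67661869 229.37064826]
```

View pics/t16.png

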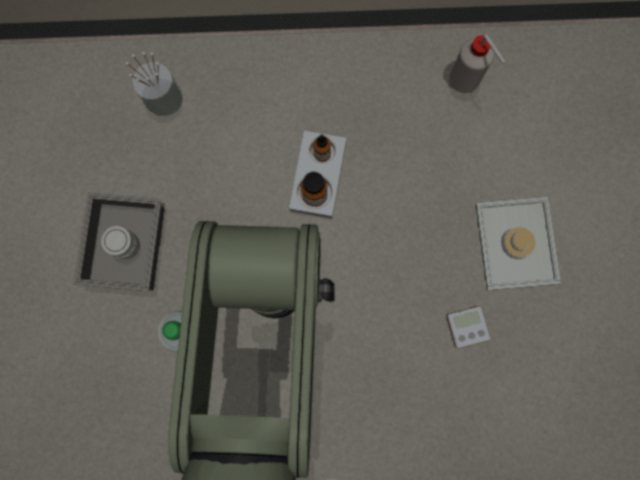

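View pics/s16.png

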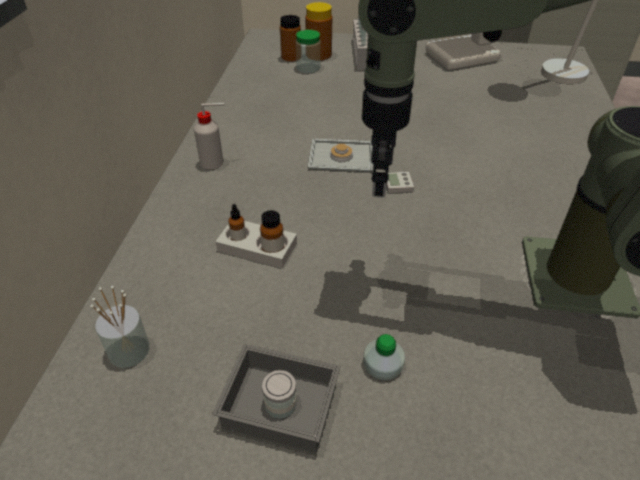

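Both views show everything in place: bottles in the rack, plates stacked at (518,242) in the top view, jar upright in the tub. The burner and the timer are at the same pixels as at the start.

```bash
python3 -c "
from bench import order; print(order.close_job())"
```

```text
the job is handed in; nothing more can be done
None
```

The bench is cleared and the job is handed in, at 46 s of robot time. I worked in the order asked: stock bottle, dropper bottle, large plate, small plate, jar. Each was lowered until the wrist force showed contact before I let go. The largest force in any end-of-move reading was about 8 N.

| Thing | Last check |
|---|---|
| Stock bottle | In the wide well, about 1 mm off centre, cap top at z 98 (92 + 6) |
| Dropper bottle | In the narrow well, about 1 mm off centre, upright |
| Large plate | Flat on the tray floor, top at z 18.5 (3 + 15) |
| Small plate | On the large plate, centres about 0.5 mm apart, top at z 29.4 |
| Sample jar | On the tub floor near its centre, lid at z 62.2 (58 + 4) |
| Timer | Within 1 mm of its starting position |
| Burner | Same place in the side picture as at the start |

- **Burner:** the arm hid part of it in the last top view, so its centre came out 3 mm off there. The side picture shows its cap unmoved.
- **Side camera:** at the start its positions differed from the top camera's by up to 15 mm in y. I relied on the top and wrist cameras, whose sizes and heights matched the text to within about 3 mm.

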